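Dock and nest the sorting tubs

TASK

Put the set of sorting tubs away on the white docking board: first take everything that lies on the board off it and put it down on the worktop. Set the largest (blue) tub upright on the board and push it snug and square into the corner of the two metal stops, its long side flat against the long stop and its end against the short stop; then nest the other tubs that are there inside it one at a time, largest first (green, yellow, red; one may be missing), each dropped right down to the bottom. Leave the blue tub snug against both stops, and do not disturb the peg, soap bar and brush.

Things in the scene. Friction and masses are not known exactly. Their poses are not given: they have to be found in the camera images.
- tub_a_mid (a point): middle (half-way up, 27.5 mm above the underside) of the blue tub, the largest, always there: an open tub, over the rim 70 mm (its x) by 110 mm (its y), 55 mm tall, walls 2.5 mm thick sloping in by 3 degrees (foot 6 mm smaller), floor 3 mm thick; z points up out of the mouth
- tub_b_mid (a point): middle (half-way up, 27.5 mm above the underside) of the green tub, second largest, may be absent: an open tub, over the rim 58 mm (its x) by 96 mm (its y), 55 mm tall, walls 2.5 mm thick sloping in by 3 degrees (foot 6 mm smaller), floor 3 mm thick; z points up out of the mouth
- tub_c_mid (a point): middle (half-way up, 27.5 mm above the underside) of the yellow tub, third, may be absent: an open tub, over the rim 46 mm (its x) by 82 mm (its y), 55 mm tall, walls 2.5 mm thick sloping in by 3 degrees (foot 6 mm smaller), floor 3 mm thick; z points up out of the mouth
- tub_d_mid (a point): middle (half-way up, 27.5 mm above the underside) of the red tub, smallest, may be absent: an open tub, over the rim 34 mm (its x) by 68 mm (its y), 55 mm tall, walls 2.5 mm thick sloping in by 3 degrees (foot 6 mm smaller), floor 3 mm thick; z points up out of the mouth. Nested, each rim stands 3 mm higher than the one round it
- dock_corner (a point): inner corner of the two stops on the upper face of the docking board (white, fixed, 160 (x) x 200 (y) x 8 mm; its centre is at x -68, y -88 mm from here). The long aluminium stop runs 188 mm along -y from here (push toward +x to meet it), the short one 100 mm along -x (push toward +y); both 12 mm thick, 22 mm above the board. Blue tub home: its middle at x -34, y -54 mm, its x along this x
- tape_mid (a point): middle of a yellow tape measure (with a black round face), 64 (x) x 56 (y) x 53 (z, up) mm, its middle 26.5 mm above its underside; lies on the board at the start, may be absent; grasp it across its y
- spool_mid (a point): middle of a purple thread spool, upright, 25 mm diameter, 43 mm tall, stands on the board at the start, may be absent
- peg: turquoise clothes peg lying on the worktop, 15 x 72 x 12 mm, origin under its centre; leave alone
- soap_bar: block of soap, 80 x 98 x 30 mm, origin under its centre; leave alone
- scrub_brush: wooden scrubbing brush, 73 (x) x 148 (y) x 44 mm, origin under its centre; leave alone

How it is judged:
By the outcome, as a careful person would: the job done as asked, in the order asked, and still so for the second after the job is handed in, with the robot touching nothing.
Of tub_b, tub_c, tub_d only 2 to 3 are there at a start; the rules pass over those that are not, and their reading is None.
Of tape_measure, spool only 1 to 2 are there at a start; the rules pass over those that are not, and their reading is None.
At some moment in a run one of tub_a, tub_b, tub_c, tub_d may be knocked a few centimetres aside while the robot is not near it.
It also fails if it takes over 210 s, if anything falls off the work surface, if the arm or the gripper's body presses on something with over 40 N, if the wrist force passes 120 N, or if a joint passes its speed limit or range.

ROBOT

A 7-joint arm with a two-finger parallel gripper is mounted at the origin on a cart in front of the work surface, level with it; the furniture and walls round the work are solid. World frame = base frame: x ahead of the robot, y to its left, z up, the work surface at z = 0. Lengths are in m, angles in rad, forces in N, time in s.
With the tool pointing down it reaches from about 0.4 to 0.85 m from the base axis. Payload 6.9 kg.
Tool frame: the origin (TCP) lies on the centre line of the jaws, within the pads' length; the fingertips stand 25 mm ahead of it and the grasp point (between the pads) lies 6 mm ahead of it; x points along the fingers, y is the direction in which the jaws open and shut, and the axes are right-handed (so a half turn about x gives the same grasp; the last joint's range is limited). The gripper opens to 85 mm and grips with 20 to 120 N. Pads are 22 mm wide; open, the fingers measure 114 mm over their backs; the gripper's body (76 mm by 85 mm) begins 54 mm behind the grasp point. The pads swing forward as they close: fully open they stand 13 mm farther back than shut.
Start: joints at [-1.185, 0.507, -0.238, 1.5, 0.126, 1.149, -0.155], TCP at [0.173, 0.601, 0.233] pointing down, gripper open.
Joint ranges: [-3.08, 3.08], [-0.24, 2.05], [-1.43, 1.35], [0, 2.5], [-1.52, 4.66], [0.17, 1.96], [-2.89, 2.89]. Speed limits (rad/s): [2.39, 2.39, 3.14, 3.14, 3.14, 3.14, 3.14].

INTERFACE

Orientations are given as a rotation vector (axis times angle).
In Python, from workcell import r gives the robot as it stands.
- The arm moves only by the shell command python3 -m crank 'ROWS'. ROWS is JSON, a list of rows, each an object with "twist": the turn, a rotation vector about the tool's x, y, z in degrees, a list of three; "translation": the shift along the tool's x, y, z in cm, a list of three; "hand": the finger opening in cm, from 0 to 8.54. A call has 1 to 8 rows; each row is the pose to reach, as a shift and turn from the pose commanded when the call began, along the tool's axes at that moment; what a row does not reach only later rows make up. A row lasts 1/10 s, in which the tool goes at most 50 mm and 8.59 degrees, less where a joint would pass 70% of its speed; a pose out of reach is approached as far as the arm can. A call with a gripper value outside its range is refused whole. The fingers move at their own pace and stop on an object; the grip force is fixed at half the most. Time passes only in rows, so rows that repeat a pose let the fingers close. It gives the time, the measured TCP pose, the force and the opening at its end, in the units of the state.
- r.state(): the state, without advancing time (a new reading comes with each control period).
- r.grab_frame(name): name is "side" or "top" or "wrist"; returns a dict with "frame" (384x512x3 uint8, red, green, blue), "camera_matrix" (3x3 intrinsics, pixels), "k1" (the pictures are not rectified: a ray, as slopes to the right and down, at radius r is drawn at 1 + k1 r^2 times it, then the intrinsics apply), "world_to_cam" (4x4, takes a point from world to camera coordinates). Camera axes: x right, y up, looking along -z (the intrinsics and any distortion apply to the point x, -y, -z); pixel columns grow to the right and rows downward; lengths in m; the calibration is good to about 2 mm. A picture is of the moment at which its call begins. There is no depth.
- r.job_done(): hands the job in, once; it reports no verdict.
The state is a dict: "clock": time; "joints": joint angles; "joint_vel": joint speeds; "effort": joint torques, N m; "position": TCP position; "eef_rot": TCP orientation; "ft_force": force on the tool from outside, world axes, zero at the start; "ft_torque": the same for the moment, N m; "opening": opening from 0.0 (shut) to 1.0 (fully open).
Only numpy, scipy, OpenCV 4.12 (cv2) and the standard library are available. Lean on these libraries where they do the work, as an engineer would, in place of code of your own. Each camera call takes 0.05 s, during which the arm holds its last target. There are 200 camera calls.

## Working session

There is one attempt and no reset: what is moved stays moved. The work goes in short steps, Python scripts to look and compute and a shell command to move; the robot and the scene stay as the last step left them, time stands still between calls to the robot, and variables do not carry over. Pictures are saved under pics/ and viewed, about 12 in all and at most 16, crops included, and the job is handed in when it is done.

```bash
ls; mkdir -p pics
cat > h.py <<'E'
import numpy as np, cv2
from workcell import r
from scipy.spatial.transform import Rotation as R
def grab(n,save=None):
    g=r.grab_frame(n)
    if save: cv2.imwrite(f'pics/{save}.png',g['frame'][:,:,::-1])
    return g
def ray(g,u,v):
    K=np.array(g['camera_matrix']);k=g['k1']
    d=np.array([(u-K[0,2])/K[0,0],(v-K[1,2])/K[1,1]]);s=d.copy()
    for _ in range(30): s=d/(1+k*(s@s))
    T=np.array(g['world_to_cam']);Rc=T[:3,:3]
    return -Rc.T@T[:3,3], Rc.T@np.array([s[0],-s[1],-1])
def at(g,u,v,z):
    o,d=ray(g,u,v); return o+d*(z-o[2])/d[2]
def proj(g,p):
    T=np.array(g['world_to_cam']);c=T[:3,:3]@np.array(p)+T[:3,3]
    s=np.array([c[0],-c[1]])/-c[2];s=s*(1+g['k1']*(s@s));K=np.array(g['camera_matrix'])
    return np.array([K[0,0]*s[0]+K[0,2],K[1,1]*s[1]+K[1,2]])
E
python3 - <<'E'
from h import *
s=r.state(); print(s)
for n in('top','side'):
    g=grab(n,n+'0'); T=np.array(g['world_to_cam']); print(n,-T[:3,:3].T@T[:3,3],np.array(g['camera_matrix']).tolist(),g['k1'])
print(R.from_rotvec(s['eef_rot']).as_matrix().round(3))
E
```

```text
pics
{'clock': 0.0, 'joints': array([-1.18450854,  0.50835043, -0.23753132,  1.50117519,  0.12567818,
        1.14889329, -0.15481586]), 'joint_vel': array([-0.00200114, -0.00187231, -0.0005246 ,  0.00082937,  0.00136526,
       -0.00066088,  0.00090413]), 'effort': array([-4.54138471e-04, -6.20597935e+01, -2.18699299e+00, -2.49656188e+01,
        1.27081265e-02,  1.21822092e-02,  4.09753383e-06]), 'position': array([0.17311591, 0.60000357, 0.23180746]), 'eef_rot': array([ 0.21896904,  1.55978086, -0.22183948]), 'ft_force': array([-0.09221343, -0.7373259 , -0.15173739]), 'ft_torque': array([-0.03463584,  0.05883526, -0.01317941]), 'opening': 0.9992804523703456}
top [0.36976389 0.0659545  1.21730547] [[355.29316013798393, 0.0, 257.94091369761867], [0.0, 355.29316013798393, 194.04065895775298], [0.0, 0.0, 1.0]] -0.0647082814413024
side [0.515981   1.44999026 0.73432785] [[492.38969740494423, 0.0, 251.39860370706242], [0.0, 492.38969740494423, 195.25354457844244], [0.0, 0.0, 1.0]] -0.01673133129886395
[[-0.     0.277  0.961]
 [-0.002  0.961 -0.277]
 [-1.    -0.002  0.   ]]
```

View pics/top0.png

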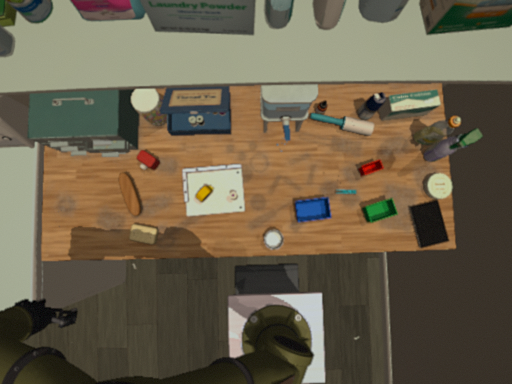

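View pics/side0.png

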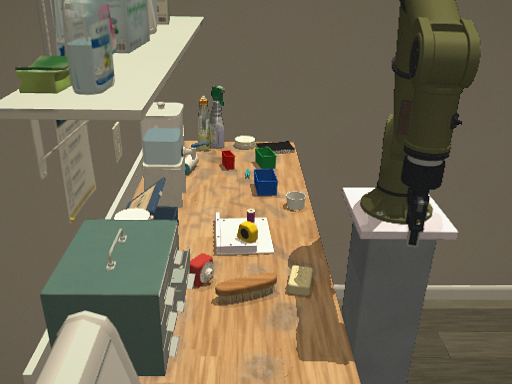

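The top view shows the board at (213,190) with the tape at (204,193) and spool at (233,195). Blue tub is at (312,209), green at (379,210), red at (371,168), with no yellow tub in sight. I'll zoom in.

Run:
```python
from h import *
g=grab('top');f=g['frame'][:,:,::-1]
a=cv2.resize(f[155:225,170:260],None,fx=6,fy=6,interpolation=cv2.INTER_CUBIC)
b=cv2.resize(f[155:225,285:405],None,fx=6,fy=6,interpolation=cv2.INTER_CUBIC)
cv2.imwrite('pics/crop1.png',cv2.resize(np.hstack([a,b]),None,fx=0.63,fy=0.63))
for n,u,v,z in [('base',277,340,0.1),('tape',204,193,.053),('spool',233,195,.05),('blue',312,209,.055),('green',379,210,.055),('red',371,168,.055),('bc1',184,166,.008),('bc2',242,165,.008),('bc3',245,212,.008),('bc4',187,216,.008)]:
    print(n,at(g,u,v,z).round(3))
hsv=cv2.cvtColor(f,cv2.COLOR_BGR2HSV)
for n,lo,hi in [('blue',(105,120,40),(125,255,255)),('green',(50,120,40),(75,255,255)),('red',(0,170,60),(6,255,255)),('yel',(20,150,80),(32,255,255))]:
    m=cv2.inRange(hsv,lo,hi); k,l,st,c=cv2.connectedComponentsWithStats(m)
    for i in range(1,k):
        if st[i,4]>40:
            pts=np.argwhere(l==i)[:,::-1].astype(np.float32)
            P=np.array([at(g,*p,.05)[:2] for p in pts],np.float32)
            print(n,st[i],cv2.minAreaRect(P))
```

```text
base [0.027 0.003 0.1  ]
tape [0.492 0.225 0.053]
spool [0.483 0.13  0.05 ]
blue [ 0.429 -0.128  0.055]
green [ 0.419 -0.352  0.055]
red [ 0.56  -0.333  0.055]
bc1 [0.592 0.299 0.008]
bc2 [0.59  0.099 0.008]
bc3 [0.428 0.093 0.008]
bc4 [0.42  0.29  0.008]
blue [295 198  36  24 675] ((0.4295627176761627, -0.13060371577739716), (0.06822177767753601, 0.11117441952228546), 5.324042797088623)
green [ 0  0  5 14 58] ((1.2030351161956787, 0.9668446183204651), (0.05446275696158409, 0.01575155183672905), 6.004650115966797)
green [430   6  82  27 904] ((1.1150838136672974, -0.7509970664978027), (0.09592989832162857, 0.33866119384765625), 6.327626705169678)
green [364 199  33  23 482] ((0.4194447696208954, -0.35807105898857117), (0.056511640548706055, 0.10141921788454056), 16.03169822692871)
red [137 150  22  19 234] ((0.6108400225639343, 0.41272470355033875), (0.07635513693094254, 0.03792057931423187), 55.066036224365234)
red [359 160  25  16 227] ((0.5641738176345825, -0.33307456970214844), (0.03469705581665039, 0.08179809898138046), 18.740375518798828)
yel [196 186  17  16 153] ((0.49565571546554565, 0.22719383239746094), (0.030669745057821274, 0.05815140902996063), 43.85942840576172)
```

View pics/crop1.png

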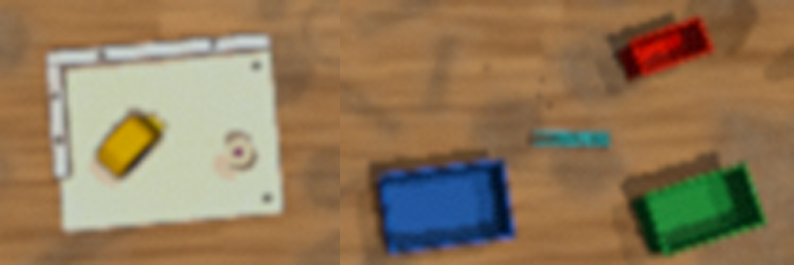

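```bash
cat >> h.py <<'E'
def yaw():
    M=R.from_rotvec(r.state()['eef_rot']).as_matrix(); return np.degrees(np.arctan2(M[1,1],M[0,1]))
def plan(p,yw,frm=None):
    """tool-frame shift (cm) and twist (deg) from the pose now (or from (pos,yaw)) to p, yaw"""
    def mat(a): a=np.radians(a);c,s=np.cos(a),np.sin(a);return np.array([[0,c,s],[0,s,-c],[-1,0,0]])
    if frm is None:
        s=r.state();P=s['position'];M=R.from_rotvec(s['eef_rot']).as_matrix()
    else: P=np.array(frm[0]);M=mat(frm[1])
    print('tr',(M.T@(np.array(p)-P)*100).round(2),'tw',np.degrees(R.from_matrix(M.T@mat(yw)).as_rotvec()).round(1))
def st():
    s=r.state();print('t',round(s['clock'],1),'p',s['position'].round(4),'yaw',yaw().round(1),'F',s['ft_force'].round(1),'op',round(s['opening'],3))
E
python3 -c "
from h import *
plan((.46,.2,.30),88)"
```

```text
tr [ -6.75 -30.51  38.65] tw [-14.1  -0.    0.1]
```

```bash
python3 -m crank '[{"translation":[-1,-4,5],"twist":[-2,0,0],"hand":8.5},{"translation":[-2,-7,9],"twist":[-4,0,0],"hand":8.5},{"translation":[-3,-10,13],"twist":[-6,0,0],"hand":8.5},{"translation":[-4,-13,17],"twist":[-8,0,0],"hand":8.5},{"translation":[-5,-16,20],"twist":[-10,0,0],"hand":8.5},{"translation":[-6,-19,24],"twist":[-12,0,0],"hand":8.5},{"translation":[-6.7,-22,28],"twist":[-14,0,0],"hand":8.5},{"translation":[-6.7,-25,32],"twist":[-14,0,0],"hand":8.5}]'
python3 -c "
from h import *
st();plan((.46,.2,.30),88)"
```

```text
clock: 0.95
position: [0.4049, 0.2801, 0.3003]
eef_rot: [0.028, 1.569, -0.027]
ft_force: [0.4, -0.2, 0.2]
opening: 0.999
t 0.9 p [0.4049 0.2801 0.3003] yaw 88.0 F [ 0.4 -0.2  0.2] op 0.999
tr [ 0.03 -7.81  5.79] tw [-0.   0.1 -0.1]
```

```bash
python3 -m crank '[{"translation":[0,-4,3],"twist":[0,0,0],"hand":8.5},{"translation":[0,-7.8,5.8],"twist":[0,0,0],"hand":8.5},{"translation":[0,-7.8,5.8],"twist":[0,0,0],"hand":8.5},{"translation":[0,-7.8,5.8],"twist":[0,0,0],"hand":8.5}]'
python3 -c "
from h import *
g=grab('wrist','w1');st();T=np.array(g['world_to_cam']);print(-T[:3,:3].T@T[:3,3],T[:3,:3].round(2))"
```

```text
clock: 1.35
position: [0.4593, 0.2005, 0.299]
eef_rot: [0.031, 1.571, -0.031]
ft_force: [-0.7, 1.0, 0.7]
opening: 0.993
t 1.4 p [0.4586 0.202  0.2991] yaw 87.9 F [0.4 0.2 0.4] op 0.999
[0.381291   0.20440018 0.4405811 ] [[ 0.04  1.    0.  ]
 [-0.95  0.04 -0.3 ]
 [-0.3   0.01  0.95]]
```

View pics/w1.png

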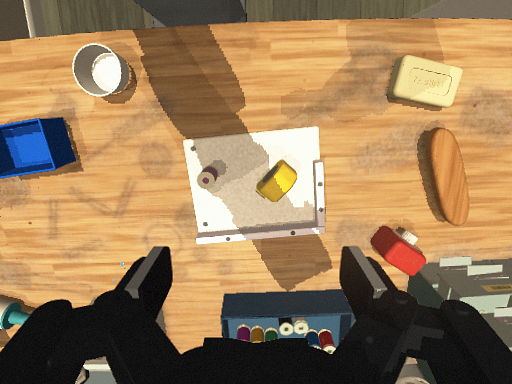

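Wrist view (right = +y, down = +x): board corners near (184,139), (318,127), long stop along the bottom (y≈235), short stop at right (x≈320). Tape at (277,180), spool at (207,177), blue tub at left (35,145). Enlarging the board.

Run:
```python
from h import *
f=cv2.imread('pics/w1.png')[115:250,175:335]
cv2.imwrite('pics/w1c.png',cv2.resize(f,None,fx=5,fy=4.4444,interpolation=cv2.INTER_CUBIC)[:600])
```

```text
(no output)
```

View pics/w1c.png

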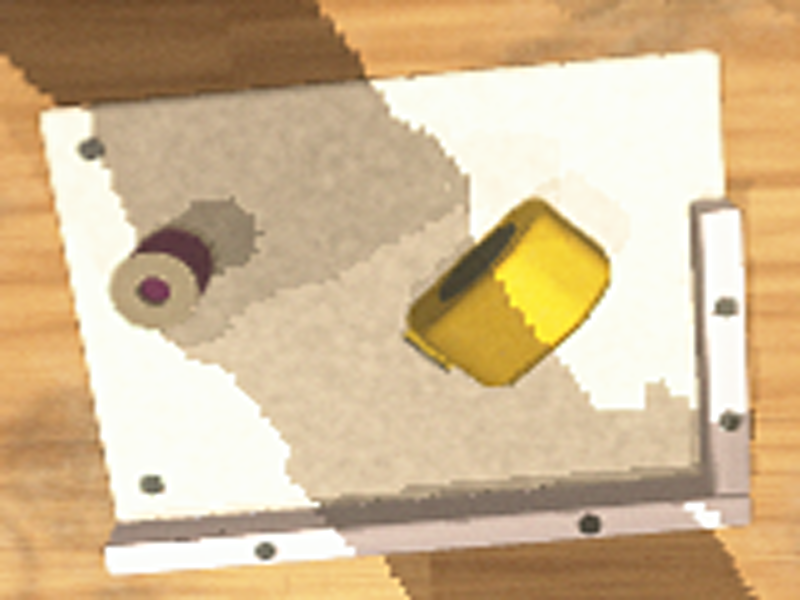

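```bash
cat > m.py <<'E'
from h import *
g=grab('wrist')
def c(x,y,z): return at(g,175+x/5,115+y/4.4444,z)
for n,x,y,z in [('b1',40,113,.008),('b2',720,52,.008),('corner_bot',703,468,.008),('corner_top',712,494,.03),('longL_top',108,546,.03),('short_end_top',698,210,.03),
 ('spooltop',154,290,.051),('tT',535,197,.05),('tR',608,265,.05),('tB',510,385,.05),('tL',410,320,.05),('tapec',520,290,.061),('f1',440,300,.05),('f2',515,225,.05)]:
    print(n,c(x,y,z).round(4))
a=c(712,494,.03);b=c(108,546,.03);e=c(698,210,.03)
print('yaw long',np.degrees(np.arctan2(*(a-b)[[1,0]])),'short',np.degrees(np.arctan2(*(a-e)[[1,0]])), 'board',np.degrees(np.arctan2(*(c(720,52,.008)-c(40,113,.008))[[1,0]])))
E
python3 m.py; rm m.py
```

```text
b1 [0.4346 0.0976 0.008 ]
b2 [0.422  0.2961 0.008 ]
corner_bot [0.5684 0.2949 0.008 ]
corner_top [0.5686 0.2933 0.03  ]
longL_top [0.5816 0.1076 0.03  ]
short_end_top [0.4694 0.2866 0.03  ]
spooltop [0.4847 0.1339 0.051 ]
tT [0.4596 0.2386 0.05  ]
tR [0.4815 0.2583 0.05  ]
tB [0.5196 0.231  0.05  ]
tL [0.4972 0.2037 0.05  ]
tapec [0.4856 0.2334 0.061 ]
f1 [0.491  0.2121 0.05  ]
f2 [0.4681 0.2331 0.05  ]
yaw long 93.99379011514536 short 3.9117477822430873 board 93.62505760172235
```

```bash
python3 -c "
from h import *
plan((.488,.231,.18),42)"
```

```text
tr [11.91  2.92  2.89] tw [46.  -0.1 -0. ]
```

```bash
python3 -m crank '[{"translation":[2,0.5,0.5],"twist":[8,0,0],"hand":8.5},{"translation":[4,1,1],"twist":[16,0,0],"hand":8.5},{"translation":[6,1.5,1.5],"twist":[24,0,0],"hand":8.5},{"translation":[8,2,2],"twist":[32,0,0],"hand":8.5},{"translation":[10,2.5,2.5],"twist":[40,0,0],"hand":8.5},{"translation":[12,2.9,2.9],"twist":[46,0,0],"hand":8.5},{"translation":[12,2.9,2.9],"twist":[46,0,0],"hand":8.5},{"translation":[12,2.9,2.9],"twist":[46,0,0],"hand":8.5}]'
python3 -c "
from h import *
g=grab('wrist','w2');st()"
```

```text
clock: 2.25
position: [0.4881, 0.2307, 0.1795]
eef_rot: [0.651, 1.472, -0.652]
ft_force: [0.8, 0.0, 0.5]
opening: 0.995
t 2.3 p [0.4886 0.2304 0.1801] yaw 42.2 F [ 0.7  0.7 -0. ] op 0.995
```

View pics/w2.png

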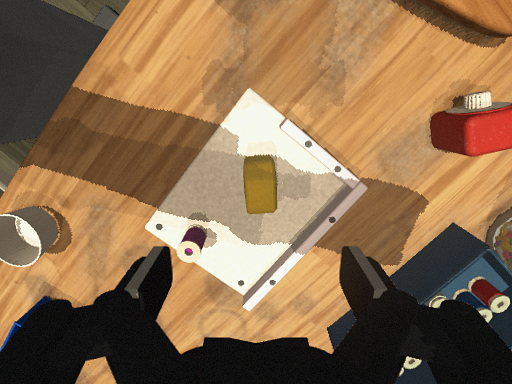

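Tape at (261,184), its narrow side lies across the jaws, tilted about 3–4°; spool top at (189,251).

Run:
```python
from h import *
g=grab('wrist')
for n,u,v,z in [('TL',245,157,.05),('TR',273,156,.05),('BL',248,213,.05),('BR',276,210,.05),('c',261,184,.06),('spool',189,251,.051)]: print(n,at(g,u,v,z).round(4))
a=[at(g,u,v,.055)[:2] for u,v in [(245,157),(273,156),(248,213),(276,210)]]
for v in (a[1]-a[0],a[3]-a[2],a[2]-a[0],a[3]-a[1]): print(np.linalg.norm(v).round(4),np.degrees(np.arctan2(v[1],v[0])).round(1))
print(np.mean(a,0));plan((.488,.231,.045),40)
```

```text
TL [0.464  0.2441 0.05  ]
TR [0.4827 0.2623 0.05  ]
BL [0.5034 0.2042 0.05  ]
BR [0.5217 0.2251 0.05  ]
c [0.4906 0.2368 0.06  ]
spool [0.4861 0.132  0.051 ]
0.0256 44.3
0.0273 48.7
0.055 -45.4
0.053 -43.6
[0.49188255 0.23492317]
tr [13.54 -0.04 -0.13] tw [ 2.1  0.  -0.1]
```

```bash
python3 -m crank '[{"translation":[3.5,0.4,-0.1],"twist":[-1,0,0],"hand":8.5},{"translation":[7,0.4,-0.1],"twist":[-3,0,0],"hand":8.5},{"translation":[10,0.4,-0.1],"twist":[-3,0,0],"hand":8.5},{"translation":[13,0.4,-0.1],"twist":[-3,0,0],"hand":8.5},{"translation":[13.3,0.4,-0.1],"twist":[-3,0,0],"hand":8.5},{"translation":[13.3,0.4,-0.1],"twist":[-3,0,0],"hand":0},{"translation":[13.3,0.4,-0.1],"twist":[-3,0,0],"hand":0},{"translation":[13.3,0.4,-0.1],"twist":[-3,0,0],"hand":0}]' && python3 -m crank '[{"hand":0,"translation":[0,0,0],"twist":[0,0,0]},{"hand":0,"translation":[0,0,0],"twist":[0,0,0]},{"hand":0,"translation":[0,0,0],"twist":[0,0,0]}]'
python3 -c "
from h import *
st();plan((.58,-.04,.037),45)"
```

```text
clock: 3.15
position: [0.4924, 0.2334, 0.0481]
eef_rot: [0.617, 1.48, -0.613]
ft_force: [0.1, 0.3, -0.7]
opening: 0.509
clock: 3.45
position: [0.4921, 0.2333, 0.0479]
eef_rot: [0.616, 1.48, -0.613]
ft_force: [-0.9, -1.0, 9.2]
opening: 0.331
t 3.5 p [0.4921 0.2333 0.0479] yaw 44.9 F [-0.9 -1.   9.2] op 0.331
tr [  1.08 -13.07  25.56] tw [-0.1  0.  -0.1]
```

```bash
python3 -m crank '[{"hand":0,"translation":[0,0,0],"twist":[0,0,0]},{"hand":0,"translation":[-2,0,0],"twist":[0,0,0]},{"hand":0,"translation":[-5,0,0],"twist":[0,0,0]},{"hand":0,"translation":[-9,0,0],"twist":[0,0,0]},{"hand":0,"translation":[-9,0,0],"twist":[0,0,0]}]'
python3 -c "
from h import *
st();g=grab('wrist','w3')
plan((.58,-.04,.15),45);plan((.58,-.04,.037),45)"
```

```text
clock: 3.95
position: [0.494, 0.2341, 0.1416]
eef_rot: [0.62, 1.476, -0.609]
ft_force: [-0.2, 0.2, -1.3]
opening: 0.331
t 4.0 p [0.494  0.2341 0.1416] yaw 44.9 F [-0.2  0.2 -1.3] op 0.331
tr [ -1.1  -13.14  25.53] tw [-0.1  0.1 -0.3]
tr [ 10.2  -13.21  25.51] tw [-0.1  0.1 -0.3]
```

View pics/w3.png

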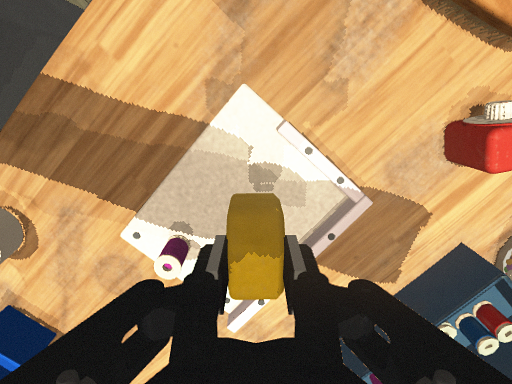

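The tape is held. Carrying it to an empty place on the worktop.

```bash
python3 -m crank '[{"hand":0,"translation":[0,-2.2,4.2],"twist":[0,0,0]},{"hand":0,"translation":[0,-4.4,8.5],"twist":[0,0,0]},{"hand":0,"translation":[0,-6.6,12.8],"twist":[0,0,0]},{"hand":0,"translation":[0,-8.8,17],"twist":[0,0,0]},{"hand":0,"translation":[0,-11,21.3],"twist":[0,0,0]},{"hand":0,"translation":[0,-13.2,25.5],"twist":[0,0,0]},{"hand":0,"translation":[0,-13.2,25.5],"twist":[0,0,0]},{"hand":0,"translation":[0,-13.2,25.5],"twist":[0,0,0]}]'
python3 -c "
from h import *
st();plan((.58,-.04,.0415),45)"
```

```text
clock: 4.8
position: [0.5772, -0.0425, 0.1351]
eef_rot: [0.617, 1.483, -0.619]
ft_force: [-0.1, 0.7, -1.0]
opening: 0.331
t 4.8 p [ 0.5772 -0.0425  0.1351] yaw 44.7 F [-0.1  0.7 -1. ] op 0.331
tr [9.36 0.39 0.03] tw [-0.3 -0.1  0.1]
```

```bash
python3 -m crank '[{"hand":0,"translation":[3,0,0],"twist":[0,0,0]},{"hand":0,"translation":[6,0,0],"twist":[0,0,0]},{"hand":0,"translation":[8,0,0],"twist":[0,0,0]},{"hand":0,"translation":[9.2,0,0],"twist":[0,0,0]},{"hand":0,"translation":[9.2,0,0],"twist":[0,0,0]},{"hand":6,"translation":[9.2,0,0],"twist":[0,0,0]},{"hand":6,"translation":[9.2,0,0],"twist":[0,0,0]},{"hand":6,"translation":[9.2,0,0],"twist":[0,0,0]}]' && python3 -m crank '[{"hand":6,"translation":[0,0,0],"twist":[0,0,0]},{"hand":6,"translation":[-2,0,0],"twist":[0,0,0]},{"hand":6,"translation":[-5,0,0],"twist":[0,0,0]},{"hand":6,"translation":[-10,0,0],"twist":[0,0,0]},{"hand":6,"translation":[-11,0,0],"twist":[0,0,0]}]'
python3 -c "
from h import *
st();plan((.485,.133,.15),88)"
```

```text
clock: 5.6
position: [0.5787, -0.0409, 0.0455]
eef_rot: [0.616, 1.48, -0.614]
ft_force: [-0.3, 0.0, 0.9]
opening: 0.701
clock: 6.1
position: [0.5806, -0.0413, 0.1599]
eef_rot: [0.617, 1.474, -0.612]
ft_force: [0.6, -0.4, 0.8]
opening: 0.704
t 6.1 p [ 0.5806 -0.0413  0.1599] yaw 44.9 F [ 0.6 -0.4  0.8] op 0.704
tr [  0.9    5.52 -19.1 ] tw [-43.1   0.5  -0.2]
```

```bash
python3 -m crank '[{"hand":6,"translation":[0,1,-3.5],"twist":[-8,0,0]},{"hand":6,"translation":[0,2,-7],"twist":[-16,0,0]},{"hand":6,"translation":[0,3,-11],"twist":[-24,0,0]},{"hand":6,"translation":[0,4,-15],"twist":[-32,0,0]},{"hand":6,"translation":[0,5,-18],"twist":[-40,0,0]},{"hand":6,"translation":[0.5,5.5,-19.1],"twist":[-43,0,0]},{"hand":6,"translation":[0.9,5.5,-19.1],"twist":[-43,0,0]},{"hand":6,"translation":[0.9,5.5,-19.1],"twist":[-43,0,0]}]'
python3 -c "
from h import *
st();g=grab('wrist','w4')
for z in (.008,.051): print(proj(g,(.485,.133,z)))
plan((.485,.133,.042),88)
f=g['frame'];cv2.imwrite('pics/w4.png',cv2.resize(f[120:320,130:390,::-1],None,fx=2,fy=2))"
```

```text
clock: 6.9
position: [0.4823, 0.1318, 0.1447]
eef_rot: [0.031, 1.571, -0.032]
ft_force: [0.6, 0.8, -0.4]
opening: 0.704
t 6.9 p [0.4823 0.1318 0.1447] yaw 87.7 F [ 0.6  0.8 -0.4] op 0.704
[256.10761169 184.69685558]
[256.16397885 198.91414555]
tr [10.29  0.18  0.24] tw [-0.3 -0.   0.1]
```

View pics/w4.png

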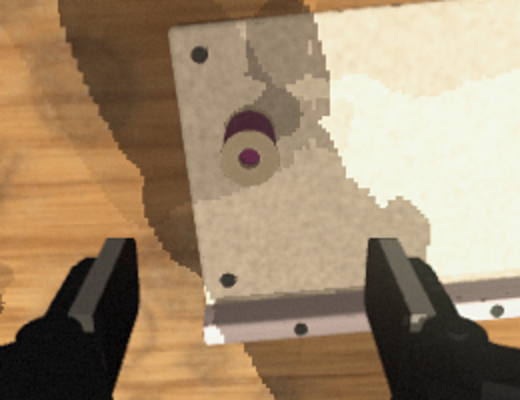

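The spool sits at (254,198), where predicted. Grasping.

```bash
python3 -m crank '[{"hand":6,"translation":[4,0,0.2],"twist":[0,0,0]},{"hand":6,"translation":[8,0,0.2],"twist":[0,0,0]},{"hand":6,"translation":[10.3,0,0.2],"twist":[0,0,0]},{"hand":6,"translation":[10.3,0,0.2],"twist":[0,0,0]},{"hand":0,"translation":[10.3,0,0.2],"twist":[0,0,0]},{"hand":0,"translation":[10.3,0,0.2],"twist":[0,0,0]},{"hand":0,"translation":[10.3,0,0.2],"twist":[0,0,0]},{"hand":0,"translation":[10.3,0,0.2],"twist":[0,0,0]}]' && python3 -m crank '[{"hand":0,"translation":[0,0,0],"twist":[0,0,0]},{"hand":0,"translation":[0,0,0],"twist":[0,0,0]},{"hand":0,"translation":[-3,0,0],"twist":[0,0,0]},{"hand":0,"translation":[-7,0,0],"twist":[0,0,0]},{"hand":0,"translation":[-10,0,0],"twist":[0,0,0]},{"hand":0,"translation":[-10,0,0],"twist":[0,0,0]}]'
python3 -c "
from h import *
st();plan((.60,.03,.14),88)"
```

```text
clock: 7.75
position: [0.4852, 0.133, 0.0439]
eef_rot: [0.029, 1.568, -0.029]
ft_force: [-0.4, -1.3, 7.0]
opening: 0.258
clock: 8.35
position: [0.4864, 0.1339, 0.147]
eef_rot: [0.031, 1.562, -0.027]
ft_force: [0.5, 0.8, -0.1]
opening: 0.252
t 8.3 p [0.4864 0.1339 0.147 ] yaw 87.9 F [ 0.5  0.8 -0.1] op 0.252
tr [ 0.77 -9.97 11.73] tw [-0.1  0.5 -0.2]
```

```bash
python3 -m crank '[{"hand":0,"translation":[0,-3.3,3.7],"twist":[0,0,0]},{"hand":0,"translation":[0,-6.6,7.5],"twist":[0,0,0]},{"hand":0,"translation":[0,-10,11.7],"twist":[0,0,0]},{"hand":0,"translation":[0,-10,11.7],"twist":[0,0,0]},{"hand":0,"translation":[4,-10,11.7],"twist":[0,0,0]},{"hand":0,"translation":[8,-10,11.7],"twist":[0,0,0]},{"hand":0,"translation":[9.5,-10,11.7],"twist":[0,0,0]},{"hand":0,"translation":[10,-10,11.7],"twist":[0,0,0]}]'
python3 -c "
from h import *
st();plan((.60,.03,.0368),88)"
```

```text
clock: 9.15
position: [0.5953, 0.0291, 0.04]
eef_rot: [0.028, 1.575, -0.029]
ft_force: [-0.6, 0.9, 0.1]
opening: 0.256
t 9.2 p [0.5953 0.0291 0.04  ] yaw 87.9 F [-0.6  0.9  0.1] op 0.256
tr [0.31 0.11 0.46] tw [-0.1 -0.2  0. ]
```

```bash
python3 -m crank '[{"hand":0,"translation":[0.3,0.1,0],"twist":[0,0,0]},{"hand":0,"translation":[0.3,0.1,0],"twist":[0,0,0]},{"hand":4,"translation":[0.3,0.1,0],"twist":[0,0,0]},{"hand":4,"translation":[0.3,0.1,0],"twist":[0,0,0]},{"hand":4,"translation":[0.3,0.1,0],"twist":[0,0,0]},{"hand":4,"translation":[-4,0.1,0],"twist":[0,0,0]},{"hand":4,"translation":[-9,0.1,0],"twist":[0,0,0]},{"hand":4,"translation":[-13,0.1,0],"twist":[0,0,0]}]'
python3 -c "
from h import *
st();plan((.46,-.131,.28),100)"
```

```text
clock: 9.95
position: [0.5976, 0.03, 0.1751]
eef_rot: [0.029, 1.569, -0.028]
ft_force: [2.3, -0.0, -1.4]
opening: 0.464
t 9.9 p [0.5976 0.03   0.1751] yaw 87.9 F [ 2.3 -0.  -1.4] op 0.464
tr [-10.52 -16.59 -13.15] tw [-12.1   0.1  -0. ]
```

```bash
python3 -c "
from h import *
print(r.state()['joints'].round(2));plan((.43,-.09,.25),5)"
```

```text
[ 0.04  0.51 -0.2   1.66  0.12  0.98  1.33]
tr [ -7.52 -12.6  -16.3 ] tw [82.9  0.1 -0.1]
```

```bash
python3 -m crank '[{"hand":8.5,"translation":[-3,-2,-1.5],"twist":[8,0,0]},{"hand":8.5,"translation":[-6,-3.5,-3],"twist":[16,0,0]},{"hand":8.5,"translation":[-7.5,-5,-5],"twist":[24,0,0]},{"hand":8.5,"translation":[-7.5,-7,-7],"twist":[32,0,0]},{"hand":8.5,"translation":[-7.5,-9,-9],"twist":[40,0,0]},{"hand":8.5,"translation":[-7.5,-11,-11],"twist":[48,0,0]},{"hand":8.5,"translation":[-7.5,-12.6,-14],"twist":[56,0,0]},{"hand":8.5,"translation":[-7.5,-12.6,-16.3],"twist":[64,0,0]}]' && python3 -m crank '[{"hand":8.5,"translation":[0,0,0],"twist":[8,0,0]},{"hand":8.5,"translation":[0,0,0],"twist":[16,0,0]},{"hand":8.5,"translation":[0,0,0],"twist":[19,0,0]},{"hand":8.5,"translation":[0,0,0],"twist":[19,0,0]}]'
python3 -c "
from h import *
st();g=grab('wrist','w5')"
```

```text
clock: 10.75
position: [0.4279, -0.0923, 0.2476]
eef_rot: [0.903, 1.374, -0.904]
ft_force: [-0.0, 0.2, -0.0]
opening: 0.996
clock: 11.15
position: [0.4298, -0.09, 0.2477]
eef_rot: [1.147, 1.248, -1.146]
ft_force: [0.1, 0.5, 0.0]
opening: 0.994
t 11.2 p [ 0.4298 -0.09    0.2477] yaw 4.9 F [0.1 0.5 0. ] op 0.994
```

View pics/w5.png

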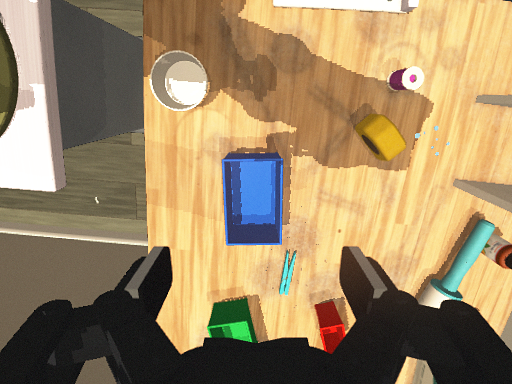

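Blue tub at (253,200), green (232,320), red (330,325) and peg at (288,270). I'll fit tub outlines (projected rim + foot hull against colour mask).

```bash
cat >> h.py <<'E'
from scipy.optimize import minimize
TUB={'a':(.070,.110,(100,90,40),(128,255,255)),'b':(.058,.096,(45,90,30),(80,255,255)),'c':(.046,.082,(20,120,60),(32,255,255)),'d':(.034,.068,(0,140,50),(8,255,255))}
def fit(g,t,x0,z0=0.):
    """fit tub pose (x,y,yaw deg) near x0 to the colour mask; returns pose and IoU"""
    w,l,lo,hi=TUB[t];hsv=cv2.cvtColor(g['frame'],cv2.COLOR_RGB2HSV);m=cv2.inRange(hsv,lo,hi)>0
    def hull(q):
        a=np.radians(q[2]);c,s=np.cos(a),np.sin(a);P=[]
        for d,z in((0,.055),(.006,0)):
            for i,j in((1,1),(1,-1),(-1,-1),(-1,1)):
                X,Y=i*(w-d)/2,j*(l-d)/2;P.append(proj(g,(q[0]+c*X-s*Y,q[1]+s*X+c*Y,z0+z)))
        return cv2.convexHull((np.array(P)*16).round().astype(np.int32))
    big=np.zeros(m.shape,np.uint8);cv2.fillConvexPoly(big,hull(x0),1,shift=4)
    m=m&(cv2.dilate(big,np.ones((41,41)))>0)
    def cost(v):
        q=np.array([v[0]/1000,v[1]/1000,v[2]]);b=np.zeros(m.shape,np.uint8);cv2.fillConvexPoly(b,hull(q),1,shift=4);b=b>0
        return 1-(b&m).sum()/max(1,(b|m).sum())
    v0=np.array([x0[0]*1000,x0[1]*1000,x0[2]])
    best=minimize(cost,v0,method='Nelder-Mead',options=dict(initial_simplex=v0+np.array([[0,0,0],[15,0,0],[0,15,0],[0,0,10]]),maxiter=150))
    best=minimize(cost,best.x,method='Nelder-Mead',options=dict(initial_simplex=best.x+np.array([[0,0,0],[4,0,0],[0,4,0],[0,0,4]]),maxiter=150))
    v=best.x;print(t,'xy',(v[:2]/1000).round(4),'yaw',v[2].round(1),'IoU',1-best.fun);return v
E
python3 - <<'E'
from h import *
g=grab('wrist');fit(g,'a',(.43,-.13,5))
g=grab('top');fit(g,'a',(.43,-.13,5));fit(g,'b',(.42,-.355,16));fit(g,'d',(.565,-.333,19))
plan((.43,-.131,.15),5)
E
```

```text
a xy [ 0.4304 -0.1332] yaw 5.7 IoU 0.9547877228450652
a xy [ 0.4272 -0.1183] yaw 2.1 IoU 0.2862644415917843
b xy [ 0.4186 -0.3596] yaw 18.4 IoU 0.5274542429284526
d xy [ 0.5664 -0.3391] yaw 15.3 IoU 0.7180451127819549
tr [ 9.75 -0.34  4.09] tw [ 0.  0. -0.]
```

```bash
python3 -m crank '[{"hand":8.5,"translation":[4,0,2],"twist":[0,0,0]},{"hand":8.5,"translation":[8,-0.1,4.3],"twist":[0,0,0]},{"hand":8.5,"translation":[12,-0.2,4.3],"twist":[0,0,0]},{"hand":8.5,"translation":[14,-0.2,4.3],"twist":[-0.7,0,0]},{"hand":8.5,"translation":[14,-0.2,4.3],"twist":[-0.7,0,0]},{"hand":8.5,"translation":[14,-0.2,4.3],"twist":[-0.7,0,0]}]'
python3 -c "
from h import *
st();plan((.4304,-.133,.045),5.6)"
```

```text
clock: 11.9
position: [0.4317, -0.1332, 0.1077]
eef_rot: [1.136, 1.254, -1.137]
ft_force: [-0.1, 0.2, 0.4]
opening: 0.995
t 11.9 p [ 0.4317 -0.1332  0.1077] yaw 5.6 F [-0.1  0.2  0.4] op 0.995
tr [ 6.27 -0.13 -0.03] tw [ 0. -0.  0.]
```

```bash
python3 -m crank '[{"hand":8.5,"translation":[2,-0.1,0],"twist":[0,0,0]},{"hand":8.5,"translation":[4,-0.1,0],"twist":[0,0,0]},{"hand":8.5,"translation":[6.2,-0.1,0],"twist":[0,0,0]},{"hand":8.5,"translation":[6.2,-0.1,0],"twist":[0,0,0]},{"hand":4,"translation":[6.2,-0.1,0],"twist":[0,0,0]},{"hand":4,"translation":[6.2,-0.1,0],"twist":[0,0,0]},{"hand":4,"translation":[6.2,-0.1,0],"twist":[0,0,0]},{"hand":4,"translation":[6.2,-0.1,0],"twist":[0,0,0]}]'
python3 -m crank '[{"hand":4,"translation":[0,0,0],"twist":[0,0,0]},{"hand":4,"translation":[-2,0,0],"twist":[0,0,0]},{"hand":4,"translation":[-5,0,0],"twist":[0,0,0]},{"hand":4,"translation":[-9,0,0],"twist":[0,0,0]},{"hand":4,"translation":[-9,0,0],"twist":[0,0,0]}]'
python3 -c "
from h import *
st();g=grab('wrist','w6')"
```

```text
clock: 12.7
position: [0.4314, -0.1334, 0.0477]
eef_rot: [1.138, 1.251, -1.135]
ft_force: [-1.5, 0.4, 12.4]
opening: 0.774
clock: 13.2
position: [0.4334, -0.1342, 0.141]
eef_rot: [1.139, 1.245, -1.131]
ft_force: [0.6, -0.5, -1.4]
opening: 0.771
t 13.2 p [ 0.4334 -0.1342  0.141 ] yaw 5.6 F [ 0.6 -0.5 -1.4] op 0.771
```

View pics/w6.png

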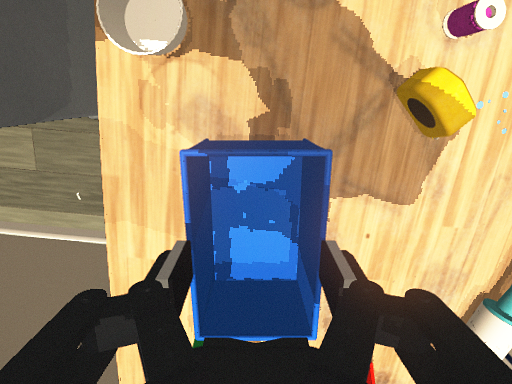

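```bash
python3 -c "
from h import *
plan((.5295,.225,.141),3.9)"
```

```text
tr [ -0.2   13.16 -34.75] tw [ 1.7  0.1 -0.4]
```

```bash
python3 -m crank '[{"hand":4,"translation":[-1,1.6,-4.3],"twist":[0,0,0]},{"hand":4,"translation":[-1,3.3,-8.7],"twist":[0,0,0]},{"hand":4,"translation":[-1,5,-13],"twist":[0,0,0]},{"hand":4,"translation":[-1,6.6,-17.4],"twist":[0,0,0]},{"hand":4,"translation":[-1,8.2,-21.7],"twist":[1,0,0]},{"hand":4,"translation":[-1,9.9,-26],"twist":[1,0,0]},{"hand":4,"translation":[-1,11.5,-30.4],"twist":[1.7,0,0]},{"hand":4,"translation":[-1,13.2,-34.7],"twist":[1.7,0,0]}]'
python3 -m crank '[{"hand":4,"translation":[0,0,0],"twist":[0,0,0]},{"hand":4,"translation":[0,0,0],"twist":[0,0,0]}]'
python3 -c "
from h import *
st();plan((.5295,.225,.057),3.9)"
```

```text
clock: 14.05
position: [0.5276, 0.227, 0.1452]
eef_rot: [1.158, 1.241, -1.159]
ft_force: [0.6, -1.2, -0.5]
opening: 0.77
clock: 14.25
position: [0.5273, 0.2262, 0.1446]
eef_rot: [1.156, 1.243, -1.158]
ft_force: [-0.7, -0.9, -1.6]
opening: 0.773
t 14.2 p [0.5273 0.2262 0.1446] yaw 4.1 F [-0.7 -0.9 -1.6] op 0.773
tr [8.76 0.23 0.14] tw [0.2 0.  0.1]
```

```bash
python3 -m crank '[{"hand":4,"translation":[3,0,0.1],"twist":[0,0,0]},{"hand":4,"translation":[6,0,0.1],"twist":[0,0,0]},{"hand":4,"translation":[8,0,0.1],"twist":[0,0,0]},{"hand":4,"translation":[8.8,0,0.1],"twist":[0,0,0]},{"hand":4,"translation":[8.9,0,0.1],"twist":[0,0,0]}]'
python3 -c "
from h import *
st();g=grab('wrist','w7')"
```

```text
clock: 14.75
position: [0.5275, 0.2221, 0.0563]
eef_rot: [1.159, 1.24, -1.162]
ft_force: [-0.2, -0.3, -0.8]
opening: 0.771
t 14.8 p [0.5275 0.2221 0.0563] yaw 3.8 F [-0.2 -0.3 -0.8] op 0.771
```

View pics/w7.png

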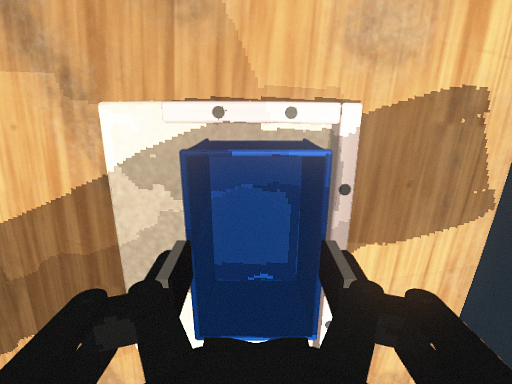

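```bash
python3 -m crank '[{"hand":8.5,"translation":[0,0,0],"twist":[0,0,0]},{"hand":8.5,"translation":[0,0,0],"twist":[0,0,0]},{"hand":8.5,"translation":[0,0,0],"twist":[0,0,0]},{"hand":8.5,"translation":[-3,0,0],"twist":[0,0,0]},{"hand":8.5,"translation":[-7,0,0],"twist":[0,0,0]},{"hand":0,"translation":[-10,0,0],"twist":[0,0,0]},{"hand":0,"translation":[-10,-4,0],"twist":[0,0,0]},{"hand":0,"translation":[-10,-7,0],"twist":[0,0,0]}]'
python3 -m crank '[{"hand":0,"translation":[0,0,0],"twist":[0,0,0]},{"hand":0,"translation":[0,0,0],"twist":[0,0,0]},{"hand":0,"translation":[0,0,0],"twist":[0,0,0]},{"hand":0,"translation":[0,0,0],"twist":[0,0,0]}]'
python3 -c "
from h import *
st();g=grab('wrist');fit(g,'a',(.528,.222,3.9),.008);plan((.455,.224,.042),3.9)"
```

```text
clock: 15.6
position: [0.4575, 0.2193, 0.1574]
eef_rot: [1.161, 1.24, -1.157]
ft_force: [-0.9, 0.8, -0.4]
opening: 0.505
clock: 16.0
position: [0.4592, 0.2193, 0.1562]
eef_rot: [1.159, 1.24, -1.159]
ft_force: [0.5, 1.0, -0.1]
opening: 0.002
t 16.0 p [0.4592 0.2193 0.1562] yaw 3.9 F [ 0.5  1.  -0.1] op 0.002
a xy [0.5282 0.2242] yaw 3.6 IoU 0.851811887420196
tr [11.41 -0.37 -0.51] tw [-0.  0. -0.]
```

Blue is released at about (0.528, 0.224). Going down on its −x side, then pushing +x.

```bash
python3 -m crank '[{"hand":0,"translation":[4,-0.4,-0.5],"twist":[0,0,0]},{"hand":0,"translation":[8,-0.4,-0.5],"twist":[0,0,0]},{"hand":0,"translation":[11.3,-0.4,-0.5],"twist":[0,0,0]},{"hand":0,"translation":[11.3,-0.4,-0.5],"twist":[0,0,0]},{"hand":0,"translation":[11.3,1,-0.5],"twist":[0,0,0]},{"hand":0,"translation":[11.3,2,-0.5],"twist":[0,0,0]},{"hand":0,"translation":[11.3,2.4,-0.5],"twist":[0,0,0]},{"hand":0,"translation":[11.3,2.8,-0.5],"twist":[0,0,0]}]'
python3 -m crank '[{"hand":0,"translation":[0,0.3,0],"twist":[0,0,0]},{"hand":0,"translation":[0,0.6,0],"twist":[0,0,0]},{"hand":0,"translation":[0,0.6,0],"twist":[0,0,0]}]'
```

```text
clock: 16.85
position: [0.4863, 0.2263, 0.0442]
eef_rot: [1.16, 1.24, -1.158]
ft_force: [-1.8, 0.0, 1.3]
opening: -0.002
clock: 17.15
position: [0.4918, 0.2266, 0.0434]
eef_rot: [1.159, 1.241, -1.159]
ft_force: [-0.6, 0.2, -0.4]
opening: -0.004
```

```bash
python3 -m crank '[{"hand":0,"translation":[0,0.2,0],"twist":[0,0,0]},{"hand":0,"translation":[0,0.2,0],"twist":[0,0,0]}]'; python3 -m crank '[{"hand":0,"translation":[0,0.2,0],"twist":[0,0,0]},{"hand":0,"translation":[0,0.2,0],"twist":[0,0,0]}]'; python3 -m crank '[{"hand":0,"translation":[0,0.2,0],"twist":[0,0,0]},{"hand":0,"translation":[0,0.2,0],"twist":[0,0,0]}]'
```

```text
clock: 17.35
position: [0.492, 0.2266, 0.0431]
eef_rot: [1.156, 1.243, -1.161]
ft_force: [-5.3, 0.1, 4.0]
opening: 0.0
clock: 17.55
position: [0.4921, 0.2265, 0.0429]
eef_rot: [1.154, 1.245, -1.164]
ft_force: [-11.0, -1.0, 7.0]
opening: -0.003
clock: 17.75
position: [0.4922, 0.2265, 0.0427]
eef_rot: [1.151, 1.247, -1.166]
ft_force: [-14.7, -0.4, 11.4]
opening: -0.004
```

```bash
python3 -m crank '[{"hand":0,"translation":[0,-1.5,0],"twist":[0,0,0]},{"hand":0,"translation":[0,-3,0],"twist":[0,0,0]},{"hand":0,"translation":[-4,-3,0],"twist":[0,0,0]},{"hand":0,"translation":[-7,-3,3],"twist":[0,0,0]},{"hand":0,"translation":[-7,-3,7],"twist":[0,0,0]},{"hand":0,"translation":[-7,1,9],"twist":[0,0,0]},{"hand":0,"translation":[-7,4,9],"twist":[0,0,0]},{"hand":0,"translation":[-7,4,9],"twist":[0,0,0]}]'
python3 -c "
from h import *
st();plan((.542,.14,.042),3.9)"
```

```text
clock: 18.55
position: [0.5481, 0.139, 0.1136]
eef_rot: [1.163, 1.236, -1.157]
ft_force: [-0.9, 0.3, -1.1]
opening: 0.0
t 18.6 p [0.5481 0.139  0.1136] yaw 3.7 F [-0.9  0.3 -1.1] op 0.0
tr [ 7.16 -0.63 -0.14] tw [-0.2  0.  -0.3]
```

```bash
python3 -m crank '[{"hand":0,"translation":[4,-0.6,0],"twist":[0,0,0]},{"hand":0,"translation":[7,-0.6,0],"twist":[0,0,0]},{"hand":0,"translation":[7,-0.6,0],"twist":[0,0,0]},{"hand":0,"translation":[7,-0.6,-1],"twist":[0,0,0]},{"hand":0,"translation":[7,-0.6,-2],"twist":[0,0,0]},{"hand":0,"translation":[7,-0.6,-2.6],"twist":[0,0,0]},{"hand":0,"translation":[7,-0.6,-3],"twist":[0,0,0]},{"hand":0,"translation":[7,-0.6,-3.2],"twist":[0,0,0]}]'
python3 -m crank '[{"hand":0,"translation":[0,0,-0.2],"twist":[0,0,0]},{"hand":0,"translation":[0,0,-0.2],"twist":[0,0,0]}]'; python3 -m crank '[{"hand":0,"translation":[0,0,-0.2],"twist":[0,0,0]},{"hand":0,"translation":[0,0,-0.2],"twist":[0,0,0]}]'; python3 -m crank '[{"hand":0,"translation":[0,0,-0.2],"twist":[0,0,0]},{"hand":0,"translation":[0,0,-0.2],"twist":[0,0,0]}]'
```

```text
clock: 19.35
position: [0.5367, 0.1686, 0.0448]
eef_rot: [1.158, 1.236, -1.16]
ft_force: [0.4, -13.8, 6.0]
opening: 0.002
clock: 19.55
position: [0.5367, 0.1685, 0.0448]
eef_rot: [1.159, 1.234, -1.163]
ft_force: [-0.1, -14.0, 7.6]
opening: 0.001
clock: 19.75
position: [0.5367, 0.1686, 0.0449]
eef_rot: [1.158, 1.232, -1.165]
ft_force: [-0.0, -19.3, 7.6]
opening: -0.002
clock: 19.95
position: [0.5367, 0.1687, 0.0449]
eef_rot: [1.158, 1.23, -1.167]
ft_force: [0.7, -23.4, 10.2]
opening: -0.004
```

```bash
python3 -m crank '[{"hand":0,"translation":[0,0,2],"twist":[0,0,0]},{"hand":0,"translation":[-4,0,3],"twist":[0,0,0]},{"hand":0,"translation":[-9,0,3],"twist":[0,0,0]},{"hand":8.5,"translation":[-14,0,3],"twist":[0,0,0]},{"hand":8.5,"translation":[-17,0,3],"twist":[0,0,0]},{"hand":8.5,"translation":[-17,0,3],"twist":[0,0,0]}]'
python3 -c "
from h import *
st();g=grab('wrist');fit(g,'a',(.5385,.2378,3.9),.008)
f=g['frame'][:,:,::-1];a=proj(g,(.54,.22,.03)).astype(int);print(a)
x,y=max(0,a[0]-100),max(0,a[1]-90)
cv2.imwrite('pics/w8.png',cv2.resize(f[y:y+180,x:x+200],None,fx=3.3,fy=3.3,interpolation=cv2.INTER_CUBIC))
plan((.43,-.30,.25),16)"
```

```text
clock: 20.55
position: [0.5397, 0.1487, 0.2193]
eef_rot: [1.165, 1.236, -1.15]
ft_force: [0.7, 0.2, -0.1]
opening: 0.508
t 20.6 p [0.5397 0.1487 0.2193] yaw 3.9 F [ 0.7  0.2 -0.1] op 0.508
a xy [0.54   0.2352] yaw 3.6 IoU 0.9258378623188406
[258 106]
tr [ -3.5  -13.89  43.99] tw [-12.   -0.1  -0.4]
```

View pics/w8.png

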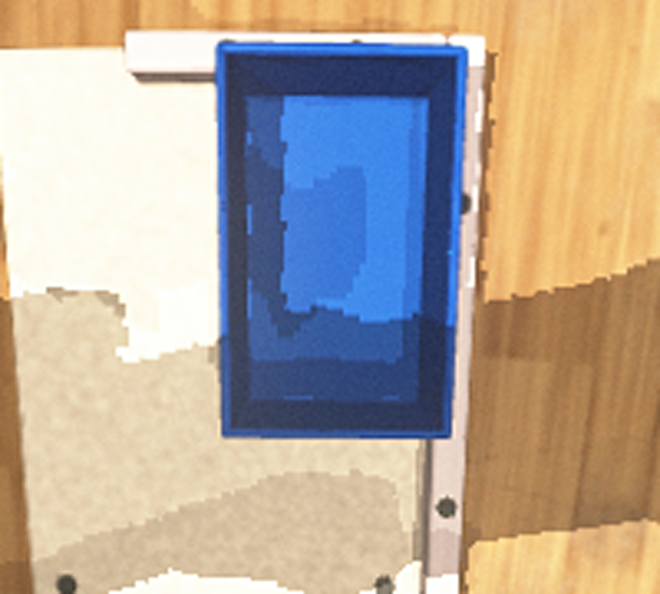

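Blue lies square against both stops (rim edge parallel to long stop, end over the short stop). Next green.

```bash
python3 -m crank '[{"hand":8.5,"translation":[-2,-1.5,4.6],"twist":[-1,0,0]},{"hand":8.5,"translation":[-3,-3,9.2],"twist":[-3,0,0]},{"hand":8.5,"translation":[-3.5,-4.4,13.8],"twist":[-4,0,0]},{"hand":8.5,"translation":[-3.5,-5.8,18.4],"twist":[-6,0,0]},{"hand":8.5,"translation":[-3.5,-7.2,23],"twist":[-7,0,0]},{"hand":8.5,"translation":[-3.5,-8.6,27.6],"twist":[-9,0,0]},{"hand":8.5,"translation":[-3.5,-10,32.2],"twist":[-10,0,0]},{"hand":8.5,"translation":[-3.5,-11.5,36.8],"twist":[-12,0,0]}]'
python3 -m crank '[{"hand":8.5,"translation":[0,-1.2,4],"twist":[0,0,0]},{"hand":8.5,"translation":[0,-2.4,7.2],"twist":[0,0,0]},{"hand":8.5,"translation":[0,-2.4,7.2],"twist":[0,0,0]},{"hand":8.5,"translation":[0,-2.4,7.2],"twist":[0,0,0]}]'
python3 -c "
from h import *
st();g=grab('wrist','w9');v=fit(g,'b',(.419,-.356,17));fit(g,'d',(.565,-.335,18))
plan((v[0]/1000,v[1]/1000,.10),v[2]);fit(grab('top'),'a',(.5385,.2378,3.9),.008)"
```

```text
clock: 21.4
position: [0.4467, -0.2285, 0.2477]
eef_rot: [1.001, 1.33, -1.001]
ft_force: [1.5, -0.2, 0.4]
opening: 0.993
clock: 21.8
position: [0.4438, -0.303, 0.2473]
eef_rot: [1.004, 1.329, -1.003]
ft_force: [-0.2, 0.3, 0.7]
opening: 0.998
t 21.8 p [ 0.4438 -0.303   0.2473] yaw 15.8 F [-0.2  0.3  0.7] op 0.998
b xy [ 0.4212 -0.3609] yaw 15.5 IoU 0.9464602892666836
d xy [ 0.5667 -0.3383] yaw 19.9 IoU 0.9515355086372361
tr [14.74 -3.82  5.05] tw [ 0.4 -0.1  0. ]
a xy [0.5399 0.2383] yaw -1.2 IoU 0.8614232209737828
```

View pics/w9.png

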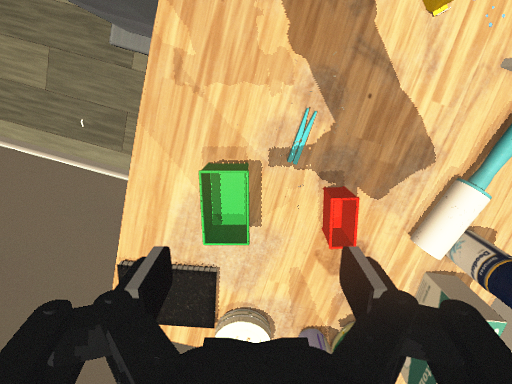

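```bash
python3 -m crank '[{"hand":8.5,"translation":[4,-1.3,1.7],"twist":[0,0,0]},{"hand":8.5,"translation":[8,-2.6,3.4],"twist":[0,0,0]},{"hand":8.5,"translation":[12,-3.8,5],"twist":[0.4,0,0]},{"hand":8.5,"translation":[14.5,-3.8,5],"twist":[0.4,0,0]},{"hand":8.5,"translation":[14.5,-3.8,5],"twist":[0.4,0,0]},{"hand":8.5,"translation":[14.5,-3.8,5],"twist":[0.4,0,0]}]'
python3 -c "
from h import *
st();plan((.4212,-.3605,.057),15.5)"
```

```text
clock: 22.5
position: [0.4223, -0.3604, 0.1037]
eef_rot: [1.007, 1.327, -1.005]
ft_force: [-0.2, -0.6, 0.5]
opening: 0.995
t 22.5 p [ 0.4223 -0.3604  0.1037] yaw 15.6 F [-0.2 -0.6  0.5] op 0.995
tr [ 4.67 -0.11 -0.02] tw [ 0.1 -0.1 -0. ]
```

```bash
python3 -m crank '[{"hand":8.5,"translation":[3,-0.1,0],"twist":[0,0,0]},{"hand":8.5,"translation":[4.7,-0.1,0],"twist":[0,0,0]},{"hand":8.5,"translation":[4.7,-0.1,0],"twist":[0,0,0]},{"hand":3,"translation":[4.7,-0.1,0],"twist":[0,0,0]},{"hand":3,"translation":[4.7,-0.1,0],"twist":[0,0,0]},{"hand":3,"translation":[4.7,-0.1,0],"twist":[0,0,0]},{"hand":3,"translation":[4.7,-0.1,0],"twist":[0,0,0]},{"hand":3,"translation":[4.7,-0.1,0],"twist":[0,0,0]}]'
python3 -m crank '[{"hand":3,"translation":[0,0,0],"twist":[0,0,0]},{"hand":3,"translation":[-3,0,0],"twist":[0,0,0]},{"hand":3,"translation":[-7,0,0],"twist":[0,0,0]},{"hand":3,"translation":[-12,0,0],"twist":[0,0,0]},{"hand":3,"translation":[-12,0,0],"twist":[0,0,0]},{"hand":3,"translation":[-12,0,0],"twist":[0,0,0]}]'
python3 -c "
from h import *
st();g=grab('wrist','w10');plan((.5385,.2378,.19),3.9)"
```

```text
clock: 23.3
position: [0.4207, -0.3622, 0.0568]
eef_rot: [1.007, 1.324, -1.007]
ft_force: [0.1, -0.4, 0.1]
opening: 0.353
clock: 23.9
position: [0.4209, -0.3624, 0.1776]
eef_rot: [1.007, 1.322, -1.007]
ft_force: [0.7, 1.0, -0.0]
opening: 0.353
t 23.9 p [ 0.4209 -0.3624  0.1776] yaw 15.5 F [ 0.7  1.  -0. ] op 0.353
tr [ -1.37  27.43 -54.61] tw [11.6 -0.  -0. ]
```

View pics/w10.png

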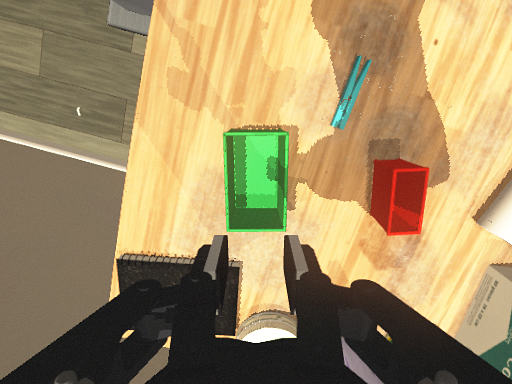

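The grip missed: green stands at (257,180), not between the jaws. Refit.

```bash
python3 -c "
from h import *
st();g=grab('wrist');v=fit(g,'b',(.43,-.33,15));fit(g,'d',(.565,-.335,18))
plan((v[0]/1000,v[1]/1000,.10),v[2])"
```

```text
t 23.9 p [ 0.4203 -0.3618  0.1762] yaw 15.5 F [ 0.3 -0.2 -1.6] op 0.349
b xy [ 0.421  -0.3605] yaw 15.6 IoU 0.9152334152334153
d xy [ 0.567  -0.3381] yaw 17.9 IoU 0.9704065877509007
tr [ 7.54  0.14 -0.05] tw [-0.1 -0.1  0.1]
```

```bash
python3 -m crank '[{"hand":8.5,"translation":[0,0.1,0],"twist":[0,0,0]},{"hand":8.5,"translation":[0,0.1,0],"twist":[0,0,0]},{"hand":8.5,"translation":[4,0.1,0],"twist":[0,0,0]},{"hand":8.5,"translation":[8,0.1,0],"twist":[0,0,0]},{"hand":8.5,"translation":[10,0.1,0],"twist":[0,0,0]},{"hand":8.5,"translation":[12.5,0.1,0],"twist":[0,0,0]},{"hand":8.5,"translation":[13.1,0.1,0],"twist":[0,0,0]},{"hand":8.5,"translation":[13.1,0.1,0],"twist":[0,0,0]}]'
python3 -m crank '[{"hand":3,"translation":[0,0,0],"twist":[0,0,0]},{"hand":3,"translation":[0,0,0],"twist":[0,0,0]},{"hand":3,"translation":[0,0,0],"twist":[0,0,0]},{"hand":3,"translation":[0,0,0],"twist":[0,0,0]},{"hand":3,"translation":[0,0,0],"twist":[0,0,0]}]'
```

```text
clock: 24.8
position: [0.4208, -0.3613, 0.0442]
eef_rot: [1.008, 1.328, -1.008]
ft_force: [-0.7, 0.1, 0.2]
opening: 0.994
clock: 25.3
position: [0.422, -0.3624, 0.047]
eef_rot: [1.007, 1.323, -1.007]
ft_force: [-1.2, 0.6, 5.6]
opening: 0.646
```

```bash
python3 -m crank '[{"hand":3,"translation":[0,0,0],"twist":[0,0,0]},{"hand":3,"translation":[-3,0,0],"twist":[0,0,0]},{"hand":3,"translation":[-7,0,0],"twist":[0,0,0]},{"hand":3,"translation":[-12,0,0],"twist":[0,0,0]},{"hand":3,"translation":[-14,0,0],"twist":[0,0,0]},{"hand":3,"translation":[-14,0,0],"twist":[0,0,0]}]'
python3 -c "
from h import *
st();g=grab('wrist');v=fit(g,'b',(.42,-.36,15.5),r.state()['position'][2]-.047)
fit(grab('top'),'a',(.54,.237,3.9),.008)
p=r.state()['position'];print('off',v[:2]/1000-p[:2])
plan((.539,.237,.18),3.9)"
```

```text
clock: 25.9
position: [0.4229, -0.3633, 0.1899]
eef_rot: [1.006, 1.317, -1.006]
ft_force: [-0.8, 0.7, -0.7]
opening: 0.648
t 25.9 p [ 0.4229 -0.3633  0.1899] yaw 15.5 F [-0.8  0.7 -0.7] op 0.648
b xy [ 0.423  -0.3625] yaw 15.5 IoU 0.9640471512770138
a xy [0.5403 0.2349] yaw 0.3 IoU 0.8594527363184079
off [ 0.00149888 -0.000813  ]
tr [  0.57  27.34 -54.54] tw [11.6  0.1 -0.1]
```

```bash
python3 -m crank '[{"hand":3,"translation":[0,2,-4],"twist":[0,0,0]},{"hand":3,"translation":[0,4,-8],"twist":[0,0,0]},{"hand":3,"translation":[0,6,-12],"twist":[2,0,0]},{"hand":3,"translation":[0,8,-16],"twist":[3,0,0]},{"hand":3,"translation":[0,10,-20],"twist":[4,0,0]},{"hand":3,"translation":[0,12,-24],"twist":[6,0,0]},{"hand":3,"translation":[0,14,-28],"twist":[8,0,0]},{"hand":3,"translation":[0,16,-32],"twist":[9,0,0]}]'
python3 -c "
from h import *
st();plan((.539,.237,.18),3.9)"
```

```text
clock: 26.8
position: [0.4892, -0.0088, 0.184]
eef_rot: [1.125, 1.262, -1.128]
ft_force: [0.9, 0.3, -1.0]
opening: 0.647
t 26.8 p [ 0.4892 -0.0088  0.184 ] yaw 6.4 F [ 0.9  0.3 -1. ] op 0.647
tr [  0.39   7.71 -23.86] tw [ 2.5 -0.   0.1]
```

```bash
python3 -m crank '[{"hand":3,"translation":[0,1.3,-4],"twist":[0.5,0,0]},{"hand":3,"translation":[0,2.6,-8],"twist":[1,0,0]},{"hand":3,"translation":[0,3.9,-12],"twist":[1.5,0,0]},{"hand":3,"translation":[0,5.2,-16],"twist":[2,0,0]},{"hand":3,"translation":[0,6.5,-20],"twist":[2.5,0,0]},{"hand":3,"translation":[0,7.7,-23.8],"twist":[2.5,0,0]},{"hand":3,"translation":[0,7.7,-23.8],"twist":[2.5,0,0]},{"hand":3,"translation":[0,7.7,-23.8],"twist":[2.5,0,0]}]'
python3 -c "
from h import *
st();g=grab('wrist','w11');fit(g,'a',(.54,.237,3.9),.008);z=r.state()['position'][2]-.047;fit(g,'b',(.54,.237,3.9),z);plan((.54,.2365,.13),3.9)"
```

```text
clock: 27.6
position: [0.5385, 0.2352, 0.1834]
eef_rot: [1.153, 1.244, -1.159]
ft_force: [-0.5, -0.6, -1.3]
opening: 0.647
t 27.6 p [0.5385 0.2352 0.1834] yaw 4.1 F [-0.5 -0.6 -1.3] op 0.647
a xy [0.5411 0.236 ] yaw 4.5 IoU 0.18418384589388304
b xy [0.5382 0.2375] yaw 4.3 IoU 0.9777391472306727
tr [ 5.38  0.16 -0.29] tw [0.1 0.1 0.1]
```

View pics/w11.png

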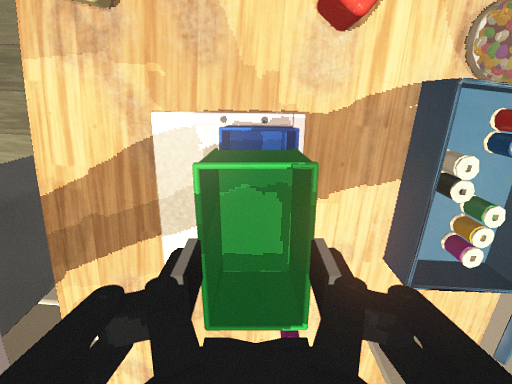

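```bash
python3 -m crank '[{"hand":3,"translation":[4,0.1,0],"twist":[0,0,0]},{"hand":3,"translation":[7,0.1,0],"twist":[0,0,0]},{"hand":3,"translation":[9,0.1,0],"twist":[0,0,0]},{"hand":3,"translation":[9.8,0.1,0],"twist":[0,0,0]},{"hand":3,"translation":[9.8,0.1,0],"twist":[0,0,0]}]'
python3 -c "
from h import *
st()"
python3 -m crank '[{"hand":3,"translation":[0.4,0,0],"twist":[0,0,0]},{"hand":3,"translation":[0.4,0,0],"twist":[0,0,0]}]'; python3 -m crank '[{"hand":3,"translation":[0.4,0,0],"twist":[0,0,0]},{"hand":3,"translation":[0.4,0,0],"twist":[0,0,0]}]'
```

```text
clock: 28.15
position: [0.54, 0.233, 0.0864]
eef_rot: [1.157, 1.241, -1.161]
ft_force: [-0.7, 0.3, -0.8]
opening: 0.647
t 28.1 p [0.54   0.233  0.0864] yaw 3.9 F [-0.7  0.3 -0.8] op 0.647
clock: 28.35
position: [0.541, 0.2345, 0.084]
eef_rot: [1.159, 1.241, -1.157]
ft_force: [-0.3, -0.5, -0.6]
opening: 0.646
clock: 28.55
position: [0.5405, 0.2347, 0.0794]
eef_rot: [1.158, 1.241, -1.157]
ft_force: [0.2, -1.2, -0.8]
opening: 0.647
```

```bash
for i in 1 2; do python3 -m crank '[{"hand":3,"translation":[0.3,0,0],"twist":[0,0,0]},{"hand":3,"translation":[0.3,0,0],"twist":[0,0,0]}]'; done; python3 -m crank '[{"hand":3,"translation":[0,0,0],"twist":[0,0,0]}]'; python3 -c "
from h import *
g=grab('wrist','w12')
for i in(1,-1): print(proj(g,(.54+i*.035,.29,.063)))"
```

```text
clock: 28.75
position: [0.5404, 0.2347, 0.0761]
eef_rot: [1.157, 1.242, -1.158]
ft_force: [-0.3, 0.0, -0.9]
opening: 0.649
clock: 28.95
position: [0.5404, 0.2346, 0.0729]
eef_rot: [1.157, 1.242, -1.158]
ft_force: [-0.0, 1.1, -1.1]
opening: 0.651
clock: 29.05
position: [0.5405, 0.2346, 0.0732]
eef_rot: [1.157, 1.242, -1.158]
ft_force: [0.1, 1.0, -1.4]
opening: 0.649
[329.30958021 151.32056466]
[194.18323808 141.72597726]
```

View pics/w12.png

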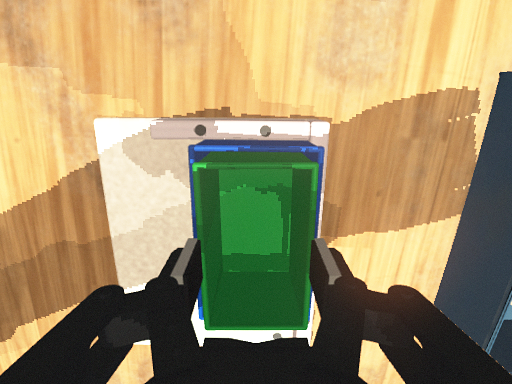

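```bash
python3 -m crank '[{"hand":3,"translation":[0.3,0,0],"twist":[0,0,0]},{"hand":3,"translation":[0.5,0,0],"twist":[0,0,0]},{"hand":3,"translation":[0.5,0,0],"twist":[0,0,0]}]'; python3 -m crank '[{"hand":8.5,"translation":[0,0,0],"twist":[0,0,0]},{"hand":8.5,"translation":[0,0,0],"twist":[0,0,0]},{"hand":8.5,"translation":[0,0,0],"twist":[0,0,0]},{"hand":8.5,"translation":[0,0,0],"twist":[0,0,0]}]';python3 -m crank '[{"hand":8.5,"translation":[-3,0,0],"twist":[0,0,0]},{"hand":8.5,"translation":[-7,0,0],"twist":[0,0,0]},{"hand":8.5,"translation":[-11,0,0],"twist":[0,0,0]},{"hand":8.5,"translation":[-13,0,3],"twist":[0,0,0]},{"hand":8.5,"translation":[-15,0,6],"twist":[0,0,0]},{"hand":8.5,"translation":[-15,0,6],"twist":[0,0,0]}]'
python3 -c "
from h import *
st();g=grab('wrist');fit(g,'a',(.54,.237,3.9),.008);fit(g,'b',(.54,.237,3.9),.011)
f=g['frame'][:,:,::-1];a=proj(g,(.54,.23,.03)).astype(int);print(a)
x,y=max(0,a[0]-90),max(0,a[1]-80)
cv2.imwrite('pics/w13.png',cv2.resize(f[y:y+160,x:x+180],None,fx=3,fy=3,interpolation=cv2.INTER_CUBIC))
plan((.565,-.27,.22),18)"
```

```text
clock: 29.4
position: [0.5403, 0.2345, 0.0679]
eef_rot: [1.157, 1.242, -1.158]
ft_force: [-0.2, 0.1, -1.6]
opening: 0.649
clock: 29.8
position: [0.5407, 0.2347, 0.0684]
eef_rot: [1.158, 1.241, -1.157]
ft_force: [0.6, 0.3, 1.1]
opening: 0.993
clock: 30.4
position: [0.547, 0.1697, 0.2217]
eef_rot: [1.164, 1.233, -1.159]
ft_force: [-0.3, 0.2, 0.4]
opening: 0.993
t 30.4 p [0.547  0.1697 0.2217] yaw 3.6 F [-0.3  0.2  0.4] op 0.993
a xy [0.54   0.2357] yaw 3.4 IoU 0.18820258672791002
b xy [0.5396 0.238 ] yaw 4.4 IoU 0.9925734581853407
[251 115]
tr [ 1.000e-02 -1.010e+00  4.426e+01] tw [-14.2   0.   -0.2]
```

Picture limit reached, so I'll check by numbers. Green fits seated at floor level (IoU 0.99). Next red.

```bash
python3 -m crank '[{"hand":6,"translation":[-1,-0.1,4.5],"twist":[-1,0,0]},{"hand":6,"translation":[-1,-0.2,9],"twist":[-3,0,0]},{"hand":6,"translation":[-1,-0.3,13.5],"twist":[-5,0,0]},{"hand":6,"translation":[-1,-0.4,18],"twist":[-7,0,0]},{"hand":6,"translation":[-1,-0.5,22.5],"twist":[-9,0,0]},{"hand":6,"translation":[-1,-0.6,27],"twist":[-11,0,0]},{"hand":6,"translation":[-1,-0.8,31.5],"twist":[-13,0,0]},{"hand":6,"translation":[-1,-1,36],"twist":[-14,0,0]}]'
python3 -m crank '[{"hand":6,"translation":[0,-0.5,4],"twist":[0,0,0]},{"hand":6,"translation":[0,-2,8],"twist":[0,0,0]},{"hand":6,"translation":[0,-2,8],"twist":[0,0,0]},{"hand":6,"translation":[0,-2,8],"twist":[0,0,0]}]'
python3 -c "
from h import *
st();g=grab('wrist');v=fit(g,'d',(.567,-.338,18));plan((v[0]/1000,v[1]/1000,.10),v[2])
t=grab('top');
hsv=cv2.cvtColor(t['frame'],cv2.COLOR_RGB2HSV)
m=cv2.inRange(hsv,(20,120,60),(32,255,255));k,l,s,c=cv2.connectedComponentsWithStats(m);print([(x.tolist(),at(t,*q,.03).round(2)) for x,q in zip(s[1:],c[1:]) if x[4]>30])"
```

```text
clock: 31.25
position: [0.5601, -0.1855, 0.2275]
eef_rot: [0.973, 1.344, -0.972]
ft_force: [0.4, 0.4, 0.2]
opening: 0.706
clock: 31.65
position: [0.5655, -0.2674, 0.2271]
eef_rot: [0.976, 1.343, -0.976]
ft_force: [-0.1, 0.8, 0.8]
opening: 0.7
t 31.6 p [ 0.5655 -0.2674  0.2271] yaw 17.9 F [-0.1  0.8  0.8] op 0.7
d xy [ 0.5667 -0.3377] yaw 17.9 IoU 0.9828926905132193
tr [12.72 -2.16  6.88] tw [ 0.1 -0.1  0. ]
[([397, 86, 68, 116, 3508], array([ 0.64, -0.56,  0.03])), ([403, 119, 9, 15, 35], array([ 0.7 , -0.48,  0.03])), ([276, 159, 17, 16, 159], array([ 0.58, -0.04,  0.03])), ([343, 198, 93, 114, 4224], array([ 0.28, -0.41,  0.03])), ([407, 281, 19, 33, 333], array([ 0.12, -0.47,  0.03])), ([299, 296, 100, 77, 2743], array([ 0.01, -0.23,  0.03])), ([369, 325, 46, 34, 467], array([-0.03, -0.39,  0.03])), ([262, 349, 9, 18, 72], array([-0.05,  0.04,  0.03])), ([281, 366, 24, 14, 92], array([-0.1 , -0.04,  0.03])), ([256, 372, 16, 12, 116], array([-0.12,  0.05,  0.03])), ([275, 375, 11, 9, 35], array([-0.12, -0.01,  0.03]))]
```

```bash
python3 -m crank '[{"hand":6,"translation":[3,-1,3],"twist":[0,0,0]},{"hand":6,"translation":[6,-2.1,6],"twist":[0,0,0]},{"hand":6,"translation":[10,-2.1,6.9],"twist":[0,0,0]},{"hand":6,"translation":[12.5,-2.1,6.9],"twist":[0,0,0]},{"hand":6,"translation":[12.5,-2.1,6.9],"twist":[0,0,0]},{"hand":6,"translation":[12.5,-2.1,6.9],"twist":[0,0,0]}]'
python3 -c "
from h import *
st();plan((.5667,-.3377,.045),17.9)"
```

```text
clock: 32.35
position: [0.568, -0.3376, 0.1037]
eef_rot: [0.973, 1.343, -0.972]
ft_force: [0.2, 0.2, 0.4]
opening: 0.703
t 32.4 p [ 0.568  -0.3376  0.1037] yaw 18.1 F [0.2 0.2 0.4] op 0.703
tr [ 5.87 -0.12 -0.03] tw [ 0.2 -0.  -0. ]
```

```bash
python3 -m crank '[{"hand":6,"translation":[3,-0.1,0],"twist":[0,0,0]},{"hand":6,"translation":[5,-0.1,0],"twist":[0,0,0]},{"hand":6,"translation":[5.8,-0.1,0],"twist":[0,0,0]},{"hand":6,"translation":[5.8,-0.1,0],"twist":[0,0,0]},{"hand":1,"translation":[5.8,-0.1,0],"twist":[0,0,0]},{"hand":1,"translation":[5.8,-0.1,0],"twist":[0,0,0]},{"hand":1,"translation":[5.8,-0.1,0],"twist":[0,0,0]},{"hand":1,"translation":[5.8,-0.1,0],"twist":[0,0,0]}]'
python3 -m crank '[{"hand":1,"translation":[0,0,0],"twist":[0,0,0]},{"hand":1,"translation":[0,0,0],"twist":[0,0,0]}]'
```

```text
clock: 33.15
position: [0.5673, -0.3403, 0.0475]
eef_rot: [0.975, 1.338, -0.974]
ft_force: [0.4, -0.4, 6.8]
opening: 0.37
clock: 33.35
position: [0.5673, -0.3403, 0.0475]
eef_rot: [0.974, 1.338, -0.974]
ft_force: [-0.4, 1.1, 6.4]
opening: 0.372
```

Gripped at 0.372 (about 32 mm), which fits the red tub. Lifting.

```bash
python3 -m crank '[{"hand":1,"translation":[-3,0,0],"twist":[0,0,0]},{"hand":1,"translation":[-7,0,0],"twist":[0,0,0]},{"hand":1,"translation":[-12,0,0],"twist":[0,0,0]},{"hand":1,"translation":[-14,0,0],"twist":[0,0,0]},{"hand":1,"translation":[-14,0,0],"twist":[0,0,0]}]'
python3 -c "
from h import *
st();g=grab('wrist');s=r.state();fit(g,'d',(.567,-.338,18),s['position'][2]-.0475)
t=grab('top');fit(t,'b',(.5396,.238,4),.011)
plan((.5395,.237,.19),3.9)"
```

```text
clock: 33.85
position: [0.5678, -0.3412, 0.1906]
eef_rot: [0.974, 1.333, -0.973]
ft_force: [0.3, 0.1, -1.3]
opening: 0.372
t 33.9 p [ 0.5678 -0.3412  0.1906] yaw 18.0 F [ 0.3  0.1 -1.3] op 0.372
d xy [ 0.5682 -0.3414] yaw 17.9 IoU 0.9637919684002634
b xy [0.5382 0.2385] yaw 3.8 IoU 0.8495867768595041
tr [ -0.44  15.31 -55.66] tw [14.1  0.  -0.1]
```

```bash
python3 -m crank '[{"hand":1,"translation":[0,1.2,-4.4],"twist":[1,0,0]},{"hand":1,"translation":[0,2.4,-8.8],"twist":[3,0,0]},{"hand":1,"translation":[0,3.6,-13.2],"twist":[5,0,0]},{"hand":1,"translation":[0,4.8,-17.6],"twist":[7,0,0]},{"hand":1,"translation":[0,6,-22],"twist":[9,0,0]},{"hand":1,"translation":[0,7.2,-26.4],"twist":[11,0,0]},{"hand":1,"translation":[0,8.4,-30.8],"twist":[13,0,0]},{"hand":1,"translation":[0,9.6,-35.2],"twist":[14,0,0]}]'
python3 -c "
from h import *
st();plan((.5395,.237,.19),3.9)"
```

```text
clock: 34.75
position: [0.5472, 0.0266, 0.1838]
eef_rot: [1.157, 1.243, -1.161]
ft_force: [0.8, 1.0, -0.1]
opening: 0.373
t 34.8 p [0.5472 0.0266 0.1838] yaw 3.9 F [ 0.8  1.  -0.1] op 0.373
tr [ -0.62   0.67 -21.05] tw [0.  0.  0.2]
```

```bash
python3 -m crank '[{"hand":1,"translation":[0,0.1,-4],"twist":[0,0,0]},{"hand":1,"translation":[0,0.2,-8],"twist":[0,0,0]},{"hand":1,"translation":[0,0.3,-12],"twist":[0,0,0]},{"hand":1,"translation":[0,0.4,-16],"twist":[0,0,0]},{"hand":1,"translation":[0,0.6,-21],"twist":[0,0,0]},{"hand":1,"translation":[0,0.7,-21],"twist":[0,0,0]},{"hand":1,"translation":[0,0.7,-21],"twist":[0,0,0]}]'
python3 -c "
from h import *
st();g=grab('wrist');s=r.state();v=fit(g,'d',(.54,.237,4),s['position'][2]-.0475);print('off',v[:2]/1000-s['position'][:2]);fit(g,'b',(.5396,.238,4),.011);plan((.5395,.238,.09),3.9)"
```

```text
clock: 35.45
position: [0.5396, 0.236, 0.1834]
eef_rot: [1.153, 1.244, -1.158]
ft_force: [-0.1, -1.2, -0.7]
opening: 0.372
t 35.5 p [0.5396 0.236  0.1834] yaw 4.2 F [-0.1 -1.2 -0.7] op 0.372
d xy [0.5395 0.2379] yaw 4.7 IoU 0.962738301559792
off [-0.0005687   0.00380482]
b xy [0.5397 0.2385] yaw 4.3 IoU 0.4119496855345912
tr [ 9.38 -0.01 -0.41] tw [0.1 0.1 0.1]
```

```bash
python3 -m crank '[{"hand":1,"translation":[4,0,0],"twist":[0,0,0]},{"hand":1,"translation":[7,0,0],"twist":[0,0,0]},{"hand":1,"translation":[8.3,0,0],"twist":[0,0,0]},{"hand":1,"translation":[8.6,0,0],"twist":[0,0,0]},{"hand":1,"translation":[8.6,0,0],"twist":[0,0,0]}]'
for i in 1 2 3; do python3 -m crank '[{"hand":1,"translation":[0.2,0,0],"twist":[0,0,0]},{"hand":1,"translation":[0.3,0,0],"twist":[0,0,0]}]'; done
```

```text
clock: 36.0
position: [0.5414, 0.2338, 0.0997]
eef_rot: [1.158, 1.24, -1.159]
ft_force: [0.3, -0.6, -0.2]
opening: 0.371
clock: 36.2
position: [0.5416, 0.2348, 0.0974]
eef_rot: [1.159, 1.241, -1.156]
ft_force: [-0.1, 1.1, -0.0]
opening: 0.368
clock: 36.4
position: [0.5409, 0.2348, 0.0936]
eef_rot: [1.158, 1.241, -1.157]
ft_force: [0.1, -0.6, -0.6]
opening: 0.371
clock: 36.6
position: [0.5408, 0.2347, 0.0902]
eef_rot: [1.157, 1.242, -1.158]
ft_force: [0.3, -0.1, -0.7]
opening: 0.37
```

```bash
for i in 1 2 3; do python3 -m crank '[{"hand":1,"translation":[0.2,0,0],"twist":[0,0,0]},{"hand":1,"translation":[0.3,0,0],"twist":[0,0,0]}]'|sed -n '2p;4p'; done; python3 -c "
from h import *
g=grab('wrist');s=r.state();print(s['ft_force']);v=fit(g,'d',(.54,.237,4),s['position'][2]-.0475);fit(g,'b',(.5396,.238,4),.011)"
```

```text
position: [0.5408, 0.2346, 0.087]
ft_force: [0.2, 0.1, -1.4]
position: [0.5407, 0.2346, 0.084]
ft_force: [0.5, -0.3, -0.7]
position: [0.5408, 0.2346, 0.0811]
ft_force: [-1.0, -0.2, -1.1]
[-0.46363927 -0.37261314 -0.77784263]
d xy [0.5406 0.2362] yaw 4.4 IoU 0.9670665212649946
b xy [0.5394 0.2376] yaw 4.2 IoU 0.30162514902428317
```

```bash
for i in 1 2; do python3 -m crank '[{"hand":1,"translation":[0.2,-0.05,0],"twist":[0,0,0]},{"hand":1,"translation":[0.3,-0.05,0],"twist":[0,0,0]}]'|sed -n '2p;4p'; done
```

```text
position: [0.5402, 0.2346, 0.0781]
ft_force: [0.7, -0.2, -1.0]
position: [0.5397, 0.2346, 0.0751]
ft_force: [0.2, -0.2, -1.0]
```

Releasing now; about 14 mm is left to drop.

```bash
python3 -m crank '[{"hand":6,"translation":[0,0,0],"twist":[0,0,0]},{"hand":6,"translation":[0,0,0],"twist":[0,0,0]},{"hand":6,"translation":[0,0,0],"twist":[0,0,0]},{"hand":6,"translation":[0,0,0],"twist":[0,0,0]}]'; python3 -m crank '[{"hand":6,"translation":[-3,0,0],"twist":[0,0,0]},{"hand":6,"translation":[-7,0,0],"twist":[0,0,0]},{"hand":6,"translation":[-11,0,0],"twist":[0,0,0]},{"hand":6,"translation":[-13,0,3],"twist":[0,0,0]},{"hand":6,"translation":[-15,0,6],"twist":[0,0,0]},{"hand":6,"translation":[-15,0,6],"twist":[0,0,0]},{"hand":6,"translation":[-15,0,6],"twist":[0,0,0]}]'
cat > chk.py <<'E'
from h import *
st();g=grab('wrist')
for z in(.008,.014,.028): print(z,end=' ');fit(g,'d',(.54,.237,4),z)
hsv=cv2.cvtColor(g['frame'],cv2.COLOR_RGB2HSV)
# outer outline of each colour as rim rectangle at its rim height
for t,z in(('a',.063),('b',.066),('d',.069)):
    w,l,lo,hi=TUB[t];m=cv2.inRange(hsv,lo,hi);q=proj(g,(.54,.237,z)).astype(int);k=np.zeros_like(m);k[max(0,q[1]-90):q[1]+90,max(0,q[0]-70):q[0]+70]=1;m=m*k
    n,L,s,c=cv2.connectedComponentsWithStats(m);big=[i for i in range(1,n) if s[i,4]>25]
    P=np.array([at(g,p[1],p[0],z)[:2] for i in big for p in np.argwhere(L==i)],np.float32);c,wh,a=cv2.minAreaRect(P);print(t,'rim centre',np.round(c,4),'size',np.round(wh,4),'ang',round(a,1))
a=np.radians(3.9);Rm=np.array([[np.cos(a),-np.sin(a)],[np.sin(a),np.cos(a)]])
E
python3 chk.py
```

```text
clock: 38.05
position: [0.5399, 0.2346, 0.0754]
eef_rot: [1.158, 1.241, -1.157]
ft_force: [0.9, -0.6, -0.1]
opening: 0.705
clock: 38.75
position: [0.5443, 0.1742, 0.226]
eef_rot: [1.16, 1.24, -1.158]
ft_force: [0.1, 0.4, -0.5]
opening: 0.704
t 38.8 p [0.5443 0.1742 0.226 ] yaw 3.9 F [ 0.1  0.4 -0.5] op 0.704
0.008 d xy [0.5389 0.2364] yaw 4.6 IoU 0.9955627269060104
0.014 d xy [0.5389 0.2366] yaw 4.6 IoU 0.9872255489021956
0.028 d xy [0.5383 0.2357] yaw 4.8 IoU 0.8976406533575317
a rim centre [0.5402 0.2354] size [0.0703 0.11  ] ang 3.3
b rim centre [0.5394 0.238 ] size [0.0589 0.0962] ang 4.2
d rim centre [0.5386 0.2366] size [0.0339 0.0678] ang 4.8
```

```bash
cat >> chk.py <<'E'
f=cv2.cvtColor(g['frame'],cv2.COLOR_RGB2HSV).astype(np.float32)
C=np.array([.5687,.294])
def prof(fx,rng,z,lab):
    print(lab)
    for s in rng:
        p=C+Rm@np.array(fx(s))/1000;u,v=proj(g,(*p,z));h=cv2.getRectSubPix(f[:,:,0],(1,1),(float(u),float(v)))[0,0];S=cv2.getRectSubPix(f[:,:,1],(1,1),(float(u),float(v)))[0,0];V=cv2.getRectSubPix(f[:,:,2],(1,1),(float(u),float(v)))[0,0]
        print(int(s),int(h),int(S),int(V),end=' | ')
    print()
for x in(-20,-34,-50):
    prof(lambda s:(x,s),range(-4,8),.063,f'rim y edge x={x}');prof(lambda s:(x,s),range(0,20),.03,'stop')
for y in(-20,-54,-90):
    prof(lambda s:(s,y),range(-4,8),.063,f'rim x edge y={y}');prof(lambda s:(s,y),range(0,20),.03,'stop')
E
python3 chk.py | tail -24
```

```text
rim y edge x=-20
-4 111 167 186 | -3 109 182 219 | -2 109 146 194 | -1 10 25 255 | 0 16 15 254 | 1 15 12 252 | 2 14 12 253 | 3 13 14 251 | 4 13 87 228 | 5 15 141 212 | 6 15 147 211 | 7 15 150 208 | 
stop
0 110 177 202 | 1 110 181 222 | 2 110 143 193 | 3 12 25 254 | 4 16 15 254 | 5 13 13 253 | 6 15 12 253 | 7 14 12 252 | 8 11 22 247 | 9 15 133 217 | 10 15 150 212 | 11 15 145 213 | 12 15 145 214 | 13 15 145 212 | 14 15 149 208 | 15 15 145 218 | 16 16 144 231 | 17 16 142 232 | 18 16 141 231 | 19 16 141 232 | 
rim y edge x=-34
-4 112 164 188 | -3 109 175 227 | -2 109 190 208 | -1 10 23 255 | 0 18 13 254 | 1 14 11 253 | 2 14 11 253 | 3 13 11 252 | 4 13 83 218 | 5 16 140 217 | 6 16 143 220 | 7 16 138 222 | 
stop
0 110 172 209 | 1 109 176 230 | 2 105 184 209 | 3 9 23 255 | 4 18 13 254 | 5 14 11 253 | 6 14 11 253 | 7 14 10 253 | 8 12 24 246 | 9 14 119 206 | 10 16 145 220 | 11 16 142 220 | 12 16 138 222 | 13 15 138 221 | 14 16 137 229 | 15 18 131 240 | 16 18 132 239 | 17 18 133 240 | 18 18 130 240 | 19 17 132 239 | 
rim y edge x=-50
-4 114 147 145 | -3 110 170 201 | -2 110 185 186 | -1 156 24
[... 1255 characters left out ...]
9 196 | 8 11 45 235 | 9 10 42 229 | 10 10 40 228 | 11 8 40 224 | 12 10 53 200 | 13 13 115 144 | 14 13 143 147 | 15 13 149 146 | 16 13 149 144 | 17 13 146 143 | 18 14 143 148 | 19 14 141 155 | 
rim x edge y=-90
-4 57 142 127 | -3 84 127 97 | -2 122 101 74 | -1 119 106 82 | 0 113 142 115 | 1 111 161 140 | 2 88 130 141 | 3 8 39 197 | 4 12 43 234 | 5 11 42 227 | 6 10 41 226 | 7 11 48 218 | 
stop
0 79 139 103 | 1 123 109 72 | 2 119 102 73 | 3 116 131 96 | 4 113 156 131 | 5 112 164 135 | 6 121 82 138 | 7 78 29 183 | 8 11 43 235 | 9 11 40 228 | 10 11 41 230 | 11 11 42 224 | 12 11 65 194 | 13 13 121 172 | 14 15 144 164 | 15 15 140 162 | 16 15 140 162 | 17 14 142 162 | 18 15 138 164 | 19 14 141 159 |
```

Both gaps (rim edge to the stop's outer edge) measure 10 mm against 11 nominal, so blue is snug and square, and all rims are at nested heights. I'll finish with a gentle confirming push on each side.

```bash
python3 -c "
from h import *
plan((.537,.14,.10),3.9)"; python3 -m crank '[{"hand":0,"translation":[0,-0.5,3],"twist":[0,0,0]},{"hand":0,"translation":[4,-0.9,3.4],"twist":[0,0,0]},{"hand":0,"translation":[8,-0.9,3.4],"twist":[0,0,0]},{"hand":0,"translation":[12,-0.9,3.4],"twist":[0,0,0]},{"hand":0,"translation":[12,-0.9,3.4],"twist":[0,0,0]},{"hand":0,"translation":[12,-0.9,3.4],"twist":[0,0,0]},{"hand":0,"translation":[12,-0.9,3.4],"twist":[0,0,0]}]'; python3 -c "
from h import *
plan((.537,.163,.044),3.9)"
```

```text
tr [12.47 -0.89  3.53] tw [ 0.2 -0.   0.1]
clock: 39.55
position: [0.5386, 0.1409, 0.1069]
eef_rot: [1.159, 1.241, -1.155]
ft_force: [0.3, -0.3, 0.5]
opening: -0.002
tr [ 6.29 -0.01 -2.21] tw [ 0.1 -0.  -0.1]
```

```bash
python3 -m crank '[{"hand":0,"translation":[4,0,0],"twist":[0,0,0]},{"hand":0,"translation":[6.2,0,0],"twist":[0,0,0]},{"hand":0,"translation":[6.2,0,0],"twist":[0,0,0]},{"hand":0,"translation":[6.2,0,-1.2],"twist":[0,0,0]},{"hand":0,"translation":[6.2,0,-2.2],"twist":[0,0,0]},{"hand":0,"translation":[6.2,0,-2.4],"twist":[0,0,0]}]'; for i in 1 2 3; do python3 -m crank '[{"hand":0,"translation":[0,0,-0.2],"twist":[0,0,0]},{"hand":0,"translation":[0,0,-0.2],"twist":[0,0,0]}]'|sed -n '2p;4p'; done
```

```text
clock: 40.15
position: [0.5365, 0.1672, 0.0449]
eef_rot: [1.158, 1.242, -1.152]
ft_force: [-0.4, 0.4, 0.2]
opening: -0.0
position: [0.5358, 0.1666, 0.0439]
ft_force: [0.4, -0.2, 0.6]
position: [0.5356, 0.1679, 0.0434]
ft_force: [0.3, -1.1, -0.5]
position: [0.5355, 0.1682, 0.0433]
ft_force: [0.5, -4.0, 2.5]
```

```bash
for i in 1 2; do python3 -m crank '[{"hand":0,"translation":[0,0,-0.2],"twist":[0,0,0]},{"hand":0,"translation":[0,0,-0.2],"twist":[0,0,0]}]'|sed -n '2p;4p'; done; python3 -m crank '[{"hand":0,"translation":[0,0,1.5],"twist":[0,0,0]},{"hand":0,"translation":[-3,0,3],"twist":[0,0,0]},{"hand":0,"translation":[-7,0,3],"twist":[0,0,0]},{"hand":0,"translation":[-7,-4,3],"twist":[0,0,0]},{"hand":0,"translation":[-7,-8,1],"twist":[0,0,0]},{"hand":0,"translation":[-7,-8,-3],"twist":[0,0,0]},{"hand":0,"translation":[-7,-8,-6],"twist":[0,0,0]},{"hand":0,"translation":[-7,-8,-6],"twist":[0,0,0]}]'
python3 -c "
from h import *
st();plan((.47,.226,.044),3.9)"
```

```text
position: [0.5355, 0.1684, 0.0434]
ft_force: [-0.9, -9.5, 3.7]
position: [0.5355, 0.1685, 0.0434]
ft_force: [-0.2, -14.3, 4.0]
clock: 41.95
position: [0.4501, 0.2335, 0.1133]
eef_rot: [1.155, 1.247, -1.151]
ft_force: [1.0, -0.1, 0.4]
opening: -0.0
t 42.0 p [0.4501 0.2335 0.1133] yaw 4.4 F [ 1.  -0.1  0.4] op -0.0
tr [6.93 1.92 0.92] tw [ 0.5 -0.2 -0. ]
```

```bash
python3 -m crank '[{"hand":0,"translation":[4,0,0.5],"twist":[0.4,0,0]},{"hand":0,"translation":[6.9,0.5,0.9],"twist":[0.4,0,0]},{"hand":0,"translation":[6.9,1,0.9],"twist":[0.4,0,0]},{"hand":0,"translation":[6.9,2,0.9],"twist":[0.4,0,0]},{"hand":0,"translation":[6.9,3,0.9],"twist":[0.4,0,0]},{"hand":0,"translation":[6.9,3.8,0.9],"twist":[0.4,0,0]},{"hand":0,"translation":[6.9,4,0.9],"twist":[0.4,0,0]}]'|sed -n '2p;4p'; for i in 1 2 3 4; do python3 -m crank '[{"hand":0,"translation":[0,0.15,0],"twist":[0,0,0]},{"hand":0,"translation":[0,0.15,0],"twist":[0,0,0]}]'|sed -n '2p;4p'; done
```

```text
position: [0.4923, 0.2225, 0.0452]
ft_force: [-4.4, 0.2, 1.8]
position: [0.4922, 0.2224, 0.0445]
ft_force: [-3.8, -0.7, 2.9]
position: [0.4923, 0.2223, 0.0442]
ft_force: [-8.3, 0.9, 6.1]
position: [0.4924, 0.2223, 0.0441]
ft_force: [-11.3, 0.0, 8.1]
position: [0.4924, 0.2223, 0.0439]
ft_force: [-14.6, -0.3, 10.9]
```

Contact is at the same place (0.492), so blue is snug. Backing off, rising clear and doing a final check.

```bash
python3 -m crank '[{"hand":0,"translation":[0,-1.5,0],"twist":[0,0,0]},{"hand":0,"translation":[0,-3,0],"twist":[0,0,0]},{"hand":0,"translation":[-4,-3,0],"twist":[0,0,0]},{"hand":0,"translation":[-9,-3,2],"twist":[0,0,0]},{"hand":0,"translation":[-14,0,5],"twist":[0,0,0]},{"hand":0,"translation":[-18,3,6],"twist":[0,0,0]},{"hand":0,"translation":[-18,4,6],"twist":[0,0,0]},{"hand":0,"translation":[-18,4,6],"twist":[0,0,0]}]'; python3 -m crank '[{"hand":0,"translation":[0,0,0],"twist":[0,0,0]},{"hand":0,"translation":[0,0,0],"twist":[0,0,0]},{"hand":0,"translation":[0,0,0],"twist":[0,0,0]}]' >/dev/null; python3 chk.py > o; grep -v '|' o | head -8; grep -A3 'x=-34' o; grep -A3 'y=-54' o
```

```text
clock: 44.25
position: [0.5458, 0.164, 0.2275]
eef_rot: [1.17, 1.231, -1.158]
ft_force: [-0.8, 0.7, -0.5]
opening: 0.007
t 44.5 p [0.5401 0.1656 0.2233] yaw 3.7 F [ 0.3 -0.2 -0.6] op 0.001
0.008 d xy [0.5391 0.2363] yaw 4.8 IoU 0.9877582249426167
0.014 d xy [0.5392 0.2368] yaw 5.1 IoU 0.9893858984078847
0.028 d xy [0.5386 0.2357] yaw 3.1 IoU 0.90801393728223
a rim centre [0.5401 0.2353] size [0.0701 0.11  ] ang 3.3
b rim centre [0.5397 0.2379] size [0.0591 0.0965] ang 4.6
d rim centre [0.5389 0.2366] size [0.0344 0.0686] ang 4.8
rim y edge x=-20
rim y edge x=-34
-4 111 167 182 | -3 108 175 237 | -2 110 174 203 | -1 40 24 240 | 0 20 11 254 | 1 15 11 254 | 2 15 20 250 | 3 13 74 221 | 4 15 138 217 | 5 15 142 219 | 6 16 141 223 | 7 17 138 234 | 
stop
0 112 134 111 | 1 110 182 209 | 2 108 175 241 | 3 110 174 203 | 4 87 22 223 | 5 21 11 254 | 6 15 11 254 | 7 15 13 252 | 8 14 39 239 | 9 14 106 212 | 10 16 146 220 | 11 15 141 222 | 12 16 139 226 | 13 17 136 236 | 14 18 131 240 | 15 18 132 238 | 16 18 133 239 | 17 18 131 240 | 18 17 131 240 | 19 17 133 239 | 
rim x edge y=-54
-4 63 156 165 | -3 80 104 80 | -2 117 122 84 | -1 113 146 113 | 0 112 165 152 | 1 109 188 202 | 2 111 144 192 | 3 85 49 190 | 4 12 45 235 | 5 11 41 229 | 6 10 40 229 | 7 9 45 217 | 
stop
0 65 140 127 | 1 96 116 81 | 2 117 122 88 | 3 113 147 116 | 4 111 170 159 | 5 109 187 220 | 6 109 169 215 | 7 115 56 174 | 8 20 49 232 | 9 12 44 231 | 10 10 41 229 | 11 10 43 229 | 12 11 48 209 | 13 12 99 170 | 14 14 148 146 | 15 13 145 147 | 16 13 148 144 | 17 13 147 146 | 18 14 140 149 | 19 14 140 156 |
```

```bash
python3 -c "
from h import *
print(r.job_done());st()"
```

```text
the job is handed in; nothing more can be done
None
the job is handed in; nothing more can be done
```

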